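# Make up two rock-sample kits in the analysis lab

### The job

Make up the two sample kits from the stock on the bench. Yellow tray: the orange-capped bottle in the long back row, and the rust-brown rock and the white-lidded jar in the two front pockets, one in each, either way round; grey tray: the blue-capped bottle in the long back row and the white rock in either front pocket. In each tray stand the tall bottle in place before any of the short things, set everything down gently, flat on the tray's floor and upright, and leave the rest of the stock where it is.

Things in the scene. Friction and masses are not known exactly. Their poses are not given: they have to be found in the camera images.
- bottle_orange: Tall sample bottle, white with a paper label and orange screw cap: for the kits. 97 mm tall; body 50 mm diameter up to 70 mm, then a shoulder, and the cap, 39 mm diameter, from 79 mm to the top. About 0.16 kg. Origin at the centre of its underside, z up along the bottle.
- bottle_blue: Tall sample bottle, white with a paper label and blue screw cap: for the kits. 97 mm tall; body 50 mm diameter up to 70 mm, then a shoulder, and the cap, 39 mm diameter, from 79 mm to the top. About 0.16 kg. Origin at the centre of its underside, z up along the bottle.
- rock_rust: Rust-brown rock with two parallel sawn flat faces: for the kits. 40 mm wide between the sawn faces, 54 mm long, 55 mm tall, standing on its flat foot; other sides rough. About 0.26 kg. Origin at the centre of its underside; y is the normal of the sawn faces (grip it across y), x along its length, z up.
- rock_white: White rock with two parallel sawn flat faces: for the kits. 40 mm wide between the sawn faces, 54 mm long, 55 mm tall, standing on its flat foot; other sides rough. About 0.26 kg. Origin at the centre of its underside; y is the normal of the sawn faces (grip it across y), x along its length, z up.
- jar_white: Short amber jar with a paper label and a white lid: for the kits. 55 mm tall; lid (top 14 mm) 48 mm diameter, body 47 mm. About 0.13 kg. Origin at the centre of its underside, z up.
- tray_yellow: Yellow kit tray, 172 mm square, fixed. Origin: centre of its underside; x to its back (away from the robot), y to its left, z up. Floor 4 mm up; walls 4 mm thick, 16 mm high, dividers 14 mm, back wall 30 mm with a white strip. Back half: one long row, 80 x 164 mm inside, centre x +42 mm. Front half: two pockets, 80 x 80 mm inside, centres x -42, y +42 and -42 mm.
- tray_grey: Grey kit tray, 172 mm square, fixed. Origin: centre of its underside; x to its back (away from the robot), y to its left, z up. Floor 4 mm up; walls 4 mm thick, 16 mm high, dividers 14 mm, back wall 30 mm with a white strip. Back half: one long row, 80 x 164 mm inside, centre x +42 mm. Front half: two pockets, 80 x 80 mm inside, centres x -42, y +42 and -42 mm.
- bottle_green: Tall sample bottle, white with a paper label and green screw cap: not for the kits, stays where it is. 97 mm tall; body 50 mm diameter up to 70 mm, then a shoulder, and the cap, 39 mm diameter, from 79 mm to the top. About 0.16 kg. Origin at the centre of its underside, z up along the bottle.
- rock_dark: Dark grey-green rock with two parallel sawn flat faces: not for the kits, stays where it is. 40 mm wide between the sawn faces, 54 mm long, 55 mm tall, standing on its flat foot; other sides rough. About 0.26 kg. Origin at the centre of its underside; y is the normal of the sawn faces (grip it across y), x along its length, z up.
- jar_red: Short amber jar with a paper label and a red lid: not for the kits, stays where it is. 55 mm tall; lid (top 14 mm) 48 mm diameter, body 47 mm. About 0.13 kg. Origin at the centre of its underside, z up.
Mind the look-alikes: they are no part of the job. Leave any pink look-alike of the bottle_blue alone.

How it is judged (in metres and radians):
At the end, for the whole second after the job is handed in: Each bottle in its tray's back row (within 22 mm of its centre line, 64 mm of its middle); rust rock and white-lidded jar in the yellow tray's front pockets, one each, white rock in a grey front pocket (within 22 mm of centre, x and y); all on the floor, upright within 0.12 rad, at rest (x of bottle_orange in the frame of tray_yellow between 0.02 and 0.064 m and y of bottle_orange in the frame of tray_yellow between -0.064 and 0.064 m and z of bottle_orange in the frame of tray_yellow between 0 and 0.009 m and angle between each of bottle_orange, bottle_blue's own z axis and vertical below 0.12 rad and x of bottle_blue in the frame of tray_grey between 0.02 and 0.064 m and y of bottle_blue in the frame of tray_grey between -0.064 and 0.064 m and z of bottle_blue in the frame of tray_grey between 0 and 0.009 m and (((x of rock_rust in the frame of tray_yellow between -0.064 and -0.02 m and y of rock_rust in the frame of tray_yellow between 0.02 and 0.064 m and z of rock_rust in the frame of tray_yellow between 0 and 0.009 m and angle between rock_rust's own z axis and vertical below 0.12 rad) and (x of jar_white in the frame of tray_yellow between -0.064 and -0.02 m and y of jar_white in the frame of tray_yellow between -0.064 and -0.02 m and z of jar_white in the frame of tray_yellow between 0 and 0.009 m and angle between jar_white's own z axis and vertical below 0.12 rad)) or ((x of rock_rust in the frame of tray_yellow between -0.064 and -0.02 m and y of rock_rust in the frame of tray_yellow between -0.064 and -0.02 m and z of rock_rust in the frame of tray_yellow between 0 and 0.009 m and angle between rock_rust's own z axis and vertical below 0.12 rad) and (x of jar_white in the frame of tray_yellow between -0.064 and -0.02 m and y of jar_white in the frame of tray_yellow between 0.02 and 0.064 m and z of jar_white in the frame of tray_yellow between 0 and 0.009 m and angle between jar_white's own z axis and vertical below 0.12 rad))) and ((x of rock_white in the frame of tray_grey between -0.064 and -0.02 m and y of rock_white in the frame of tray_grey between 0.02 and 0.064 m and z of rock_white in the frame of tray_grey between 0 and 0.009 m and angle between rock_white's own z axis and vertical below 0.12 rad) or (x of rock_white in the frame of tray_grey between -0.064 and -0.02 m and y of rock_white in the frame of tray_grey between -0.064 and -0.02 m and z of rock_white in the frame of tray_grey between 0 and 0.009 m and angle between rock_white's own z axis and vertical below 0.12 rad)) and linear speed of each of bottle_orange, bottle_blue, rock_rust, rock_white, jar_white below 0.02 m/s and angular speed of each of bottle_orange, bottle_blue, rock_rust, rock_white, jar_white below 0.2 rad/s); the robot touches nothing.
It fails at once if a short thing of the yellow tray's kit stands in that tray while its tall bottle is not yet standing in the back row (((x of rock_rust in the frame of tray_yellow between -0.086 and 0.086 m and y of rock_rust in the frame of tray_yellow between -0.086 and 0.086 m and z of rock_rust in the frame of tray_yellow below 0.02 m) or (x of jar_white in the frame of tray_yellow between -0.086 and 0.086 m and y of jar_white in the frame of tray_yellow between -0.086 and 0.086 m and z of jar_white in the frame of tray_yellow below 0.02 m)) and not (x of bottle_orange in the frame of tray_yellow between 0.02 and 0.064 m and y of bottle_orange in the frame of tray_yellow between -0.064 and 0.064 m and z of bottle_orange in the frame of tray_yellow between 0 and 0.009 m and angle between bottle_orange's own z axis and vertical below 0.12 rad)).
It fails at once if a short thing of the grey tray's kit stands in that tray while its tall bottle is not yet standing in the back row ((x of rock_white in the frame of tray_grey between -0.086 and 0.086 m and y of rock_white in the frame of tray_grey between -0.086 and 0.086 m and z of rock_white in the frame of tray_grey below 0.02 m) and not (x of bottle_blue in the frame of tray_grey between 0.02 and 0.064 m and y of bottle_blue in the frame of tray_grey between -0.064 and 0.064 m and z of bottle_blue in the frame of tray_grey between 0 and 0.009 m and angle between bottle_blue's own z axis and vertical below 0.12 rad)).
It fails at once if the rest of the stock (green-capped bottle, dark rock, red-lidded jar) is moved by more than 20 mm or tipped (distance of any of bottle_green, rock_dark, jar_red from where it was at the start of the episode above 0.02 m or angle between any of bottle_green, rock_dark, jar_red's own z axis and vertical above 0.35 rad).
It fails at once if a thing is dropped or thrown: it moves faster than 0.7 m/s without a finger touching it (a fall of about 25 mm) ((linear speed of bottle_orange above 0.7 m/s and contact force between the fingers and bottle_orange below 0.01 N) or (linear speed of bottle_blue above 0.7 m/s and contact force between the fingers and bottle_blue below 0.01 N) or (linear speed of rock_rust above 0.7 m/s and contact force between the fingers and rock_rust below 0.01 N) or (linear speed of rock_white above 0.7 m/s and contact force between the fingers and rock_white below 0.01 N) or (linear speed of jar_white above 0.7 m/s and contact force between the fingers and jar_white below 0.01 N)).
It also fails if it takes over 120 s, if anything falls off the work surface, if the arm or the gripper's body presses on something with over 40 N, if the wrist force passes 120 N, or if a joint passes its speed limit or range.

### The arm

A 6-joint arm with a two-finger parallel gripper is mounted at the origin on the work surface. World frame = base frame: x ahead of the robot, y to its left, z up, the work surface at z = 0. Lengths are in mm, angles in degrees, forces in N, time in s.
With the tool pointing down it reaches from about 400 to 925 mm from the base axis. Payload 3.4 kg.
Tool frame: the origin (TCP) lies at the very end of the fingers, on their centre line; the grasp point (between the pads) lies behind it (arm.tcp_to_grasp is the x of the grasp point in the tool frame, in mm); x points along the fingers, y is the direction in which the jaws open and shut, and the axes are right-handed (so a half turn about x gives the same grasp; the last joint's range is limited). The gripper opens to 85 mm and grips with 20 to 120 N. Pads are 22 mm wide; open, the fingers measure 114 mm over their backs; the gripper's body (76 mm by 85 mm) begins 54 mm behind the grasp point. The pads swing forward as they close: fully open they stand 13 mm farther back than shut.
Start: joints at [-75.774, 17.578, 86.31, -0, 76.112, -4.211], TCP at [181.834, -545.497, 231.305] pointing down, gripper open.
Joint ranges: [-179.03, 179.03], [-60, 130.46], [8.19, 133.38], [-81.62, 261.62], [5.75, 156.47], [-153.77, 153.77]. Speed limits (degrees/s): [147.25, 147.25, 180, 180, 180, 180].

### API

Orientations are given as a 3x3 rotation matrix whose columns are the frame's x, y, z axes.
In Python, from cell import monitor, eyes, ticket, arm gives the robot as it stands. The module is installed in compiled form; this text tells all that it offers.
- The arm moves only by the tool send_rows, never from a script. Its argument "series" is one flat list of numbers, 4 for each row, row after row: the shift along the tool's x, y, z in units of 30 mm (1.0 is 30 mm), then the turn about the tool's x in units of 5 degrees (1.0 is 5 degrees). A call has 1 to 20 rows; each row shifts and turns the commanded pose from where the row before left it, along the tool's axes as they then stand; what a row does not reach is not made up. A row lasts 1/12 s, in which the tool goes at most 41.7 mm and 7.16 degrees, less where a joint would pass 70% of its speed; a pose out of reach is approached as far as the arm can. A call is refused whole if a number of a shift passes 1 or a number of a turn 1, either way. A call with a gripper value outside its range is refused whole. "claw" is the closure, from 0 (fully open) to 1 (shut), set as the call begins (left out, the last holds). The fingers move at their own pace and stop on an object; "grip_force" is the grip in N (left out, the last holds). Time passes only in rows, so rows that do not move let the fingers close. It gives the time, the measured TCP pose, the force and the opening at its end, in the units of the state.
- monitor.read_state(): the state, without advancing time (a new reading comes with each control period).
- eyes.camera(name): name is "side" or "top"; returns the picture (480x640x3 uint8, blue, green, red); there is no depth.
- eyes.get_calibration(name): a dict with "K" (3x3 intrinsics, pixels), "k1" (the pictures are not rectified: a ray, as slopes to the right and down, at radius r is drawn at 1 + k1 r^2 times it, then the intrinsics apply), "pose" (4x4, takes a point from camera to world coordinates). Camera axes: x right, y down, z forward; pixel columns grow to the right and rows downward; lengths in mm; the calibration is good to about 2 mm. A picture is of the moment at which its call begins. get_calibration takes no time and is no camera call.
- ticket.close_job(): hands the job in, once; it reports no verdict.
The state is a dict: "t": time; "joint_pos": joint angles; "dq": joint speeds; "tau": joint torques, N m; "tcp_pos": TCP position; "tool_rot": TCP orientation; "contact_force": force on the tool from outside, world axes, zero at the start; "wrist_torque": the same for the moment, N m; "gripper_width": opening from 0.0 (shut) to 1.0 (fully open).
Only numpy, scipy, OpenCV 4.12 (cv2) and the standard library are available. Lean on these libraries where they do the work, as an engineer would, in place of code of your own. Each camera call takes 0.05 s, during which the arm holds its last target.

## Working session

There is one attempt and no reset: what is moved stays moved. The work goes in short steps, Python scripts to look and compute and a tool call to move; the robot and the scene stay as the last step left them, time stands still between calls to the robot, and variables do not carry over. Pictures are saved under pics/ and viewed, and the job is handed in when it is done.

Besides the shell and the picture viewer there is one more tool, called in YAML: its name, and indented under it one key for each argument. send_rows: Moves the arm, as the interface text tells. Its arguments: {"type":"object","properties":{"series":{"type":"array","items":{"type":"number"}},"claw":{"type":"number"},"grip_force":{"type":"number"}},"required":["series"]}

```bash
mkdir -p pics; ls
python3 - <<'E'
from cell import monitor, eyes, ticket, arm
import cv2
s=monitor.read_state(); print(s); print(arm.tcp_to_grasp,[a for a in dir(arm) if a[0]!='_'])
for n in("side","top"):
    cv2.imwrite(f"pics/{n}0.png",eyes.camera(n)); print(n,eyes.get_calibration(n))
E
```

```text
pics
{'t': 0.0, 'joint_pos': array([-7.57749127e+01,  1.76256197e+01,  8.63847296e+01, -5.39093628e-04,
        7.61117558e+01, -4.21022122e+00]), 'dq': array([ 0.00284146, -0.02247115,  0.06522363, -0.0146918 ,  0.13245245,
        0.00642568]), 'tau': array([ 9.96360950e-05, -4.57553029e+01, -2.51915628e+01, -2.01784582e-05,
        1.33547833e-02,  4.94475501e-06]), 'tcp_pos': array([ 181.64238069, -544.8061792 ,  230.34194387]), 'tool_rot': array([[-5.32541663e-04,  3.16235307e-01, -9.48680635e-01],
       [ 2.06354575e-03, -9.48678402e-01, -3.16235722e-01],
       [-9.99997729e-01, -2.12605459e-03, -1.47355252e-04]]), 'contact_force': array([-0.0351107 , -0.02652461,  0.15066621]), 'wrist_torque': array([ 0.0161815 ,  0.00127993, -0.04152529]), 'gripper_width': 1.000680352996494}
-18.700000000000003 ['PlanningError', 'tcp_to_grasp']
side {'K': array([[513.91574159,   0.        , 316.16895132],
       [  0.        , 513.91574159, 235.53963024],
       [  0.        ,   0.        ,   1.        ]]), 'k1': 0.03951302724577181, 'pose': array([[-9.25557751e-01, -2.17031638e-01,  3.10225913e-01,
         2.55224050e+02],
       [-3.78218905e-01,  5.67086875e-01, -7.31684998e-01,
         7.85681022e+02],
       [-1.71262496e-02, -7.94550027e-01, -6.06957121e-01,
         7.08681324e+02],
       [ 0.00000000e+00,  0.00000000e+00,  0.00000000e+00,
         1.00000000e+00]])}
top {'K': array([[617.93564042,   0.        , 310.92382626],
       [  0.        , 617.93564042, 248.71070883],
       [  0.        ,   0.        ,   1.        ]]), 'k1': -0.06236327411133581, 'pose': array([[-2.00044111e-02, -9.90601535e-01,  1.35308622e-01,
         3.97292865e+02],
       [-9.99760757e-01,  1.86221739e-02, -1.14735569e-02,
         1.54846641e+01],
       [ 8.84598242e-03, -1.35505772e-01, -9.90737066e-01,
         1.33265393e+03],
       [ 0.00000000e+00,  0.00000000e+00,  0.00000000e+00,
         1.00000000e+00]])}
```

View pics/top0.png

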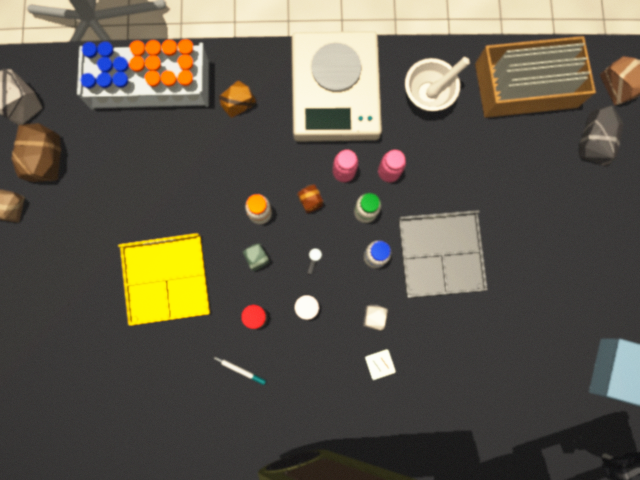

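View pics/side0.png

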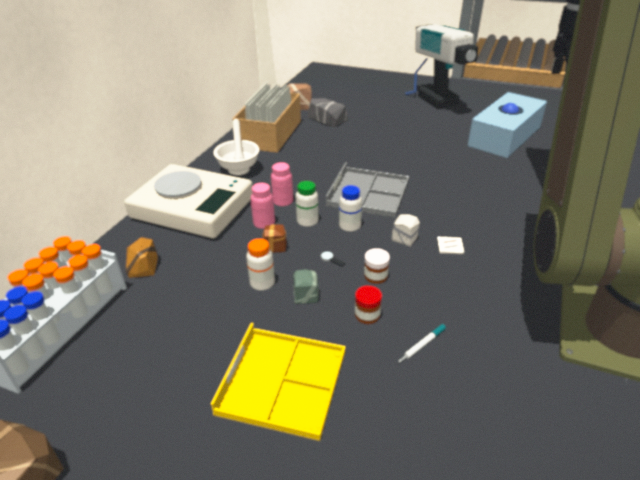

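The top view shows: orange bottle (258,207), rust rock (311,197), green bottle (368,207), blue bottle (378,253), dark rock (256,256), white jar (307,307), red jar (254,317), white rock (376,317). The yellow tray is at (164,280), the grey tray at (443,254), and the pink look-alikes at (345,165) and (392,165).

```bash
cat > h.py <<'E'
from cell import monitor, eyes, ticket, arm
import cv2, numpy as np
def cal(n):
    c=eyes.get_calibration(n); return c['K'],c['k1'],c['pose']
def ray(n,px):
    K,k1,P=cal(n); px=np.atleast_2d(np.float64(px))
    d=cv2.undistortPoints(px[:,None],K,np.array([k1,0,0,0.]))[:,0]
    d=np.c_[d,np.ones(len(d))]@P[:3,:3].T
    return P[:3,3],d
def onz(n,px,z):
    o,d=ray(n,px); z=np.asarray(z,float); return o+d*((z-o[2])/d[:,2])[:,None]
def proj(n,p):
    K,k1,P=cal(n); T=np.linalg.inv(P); r=cv2.Rodrigues(T[:3,:3])[0]
    return cv2.projectPoints(np.atleast_2d(np.float64(p)),r,T[:3,3],K,np.array([k1,0,0,0.]))[0][:,0]
E
python3 - <<'E'
from h import *
for n in("top","side"):
    im=cv2.imread(f"pics/{n}0.png")
    b={'top':(230,150,410,340),'side':(230,170,440,330)}[n]
    c=im[b[1]:b[3],b[0]:b[2]]; 
    cv2.imwrite(f"pics/{n}0c.png",cv2.resize(c,None,fx=3,fy=3,interpolation=cv2.INTER_CUBIC)[:600,:800])
top=cv2.imread("pics/top0.png"); hsv=cv2.cvtColor(top,cv2.COLOR_BGR2HSV)
def comp(m,box):
    mm=np.zeros_like(m); x0,y0,x1,y1=box; mm[y0:y1,x0:x1]=m[y0:y1,x0:x1]
    k,l,st,ce=cv2.connectedComponentsWithStats(mm); i=1+np.argmax(st[1:,4]); return ce[i],st[i],(l==i).astype(np.uint8)
H,S,V=cv2.split(hsv)
for nm,m,box,z in [("orange",(S>150)&(V>150),(240,188,280,230),97),("green",(S>150)&(V>70),(350,188,390,230),97),("blue",(S>150)&(V>100),(360,235,400,275),97),("red",(S>150)&(V>100),(235,300,275,335),55),("jarw",(V>200),(290,290,325,325),55),("pink1",(S>60)&(V>150),(325,145,360,190),97)]:
    ce,st,_=comp(m.astype(np.uint8),box); print(nm,ce,st,onz('top',ce,z).round(1))
for nm,m,box in [("yellow",(S>150)&(V>120),(110,225,220,335)),("grey",(V>75)&(S<60),(396,205,495,302))]:
    ce,st,mk=comp(m.astype(np.uint8),box)
    cn=max(cv2.findContours(mk,0,2)[0],key=cv2.contourArea); r=cv2.minAreaRect(cn); bx=cv2.boxPoints(r)
    w=onz('top',bx,16); print(nm,r,w.round(1).tolist(),w.mean(0), np.linalg.norm(np.diff(w,axis=0),axis=1))
E
```

```text
orange [256.38905775 203.51671733] [246 194  21  21 329] [[661.1 110.5  97. ]]
green [369.80608365 202.24714829] [361 193  18  19 263] [[ 659.6 -121.    97. ]]
blue [380.43703704 250.47037037] [372 241  18  19 270] [[ 559.8 -139.2   97. ]]
red [253.12170385 316.32048682] [241 304  25  25 493] [[433.7 122.4  55. ]]
jarw [306.18981481 306.97685185] [295 296  24  23 432] [[450.8  12.9  55. ]]
pink1 [345.08385744 161.78825996] [334 149  24  27 477] [[745.6 -72.9  97. ]]
yellow ((163.46002197265625, 278.719970703125), (83.01432800292969, 84.42855072021484), 81.8698959350586) [[596.2, 421.5, 16.0], [618.8, 240.4, 16.0], [441.6, 214.8, 16.0], [419.3, 392.8, 16.0]] [518.9905093  317.36384107  16.        ] [182.57539228 179.00927811 179.37224696]
grey ((442.7240905761719, 253.1223602294922), (83.09827423095703, 82.6346435546875), 84.52262878417969) [[645.9, -189.5, 16.0], [660.4, -371.0, 16.0], [479.3, -377.9, 16.0], [466.3, -199.6, 16.0]] [ 562.97105107 -284.4858763    16.        ] [182.02719775 181.22138226 178.78215031]
```

View pics/top0c.png

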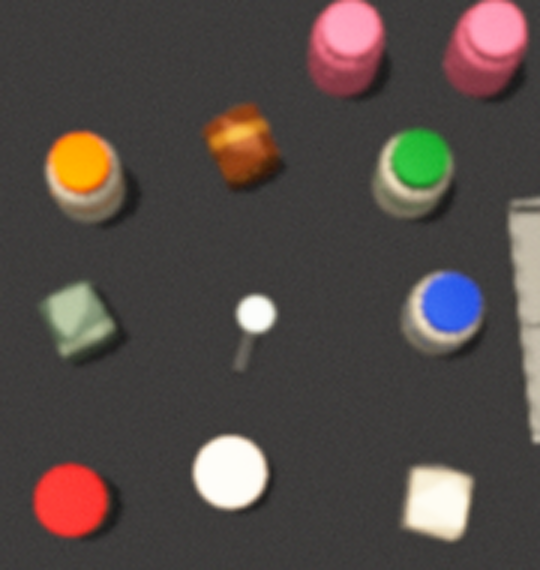

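View pics/side0c.png

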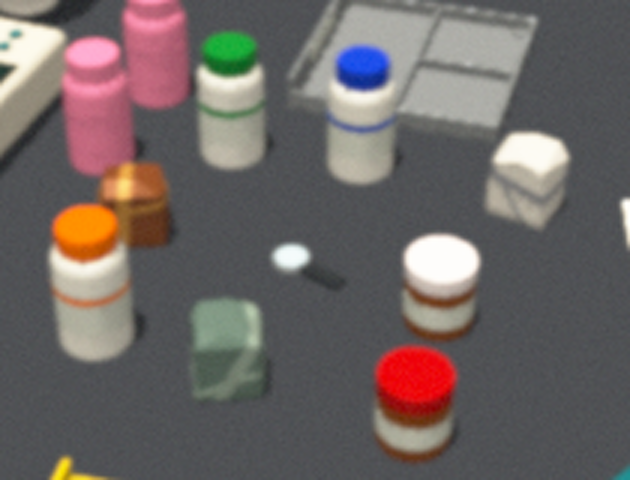

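Run:
```python
from h import *
for n,bs in(("top",[(290,175,335,220),(352,295,397,340)]),("side",[(250,215,300,260),(380,205,430,250)])):
    im=np.mean([eyes.camera(n).astype(float) for _ in range(6)],0).astype(np.uint8)
    cv2.imwrite(f"pics/{n}1.png",im)
    cv2.imwrite(f"pics/{n}1c.png",np.hstack([cv2.resize(im[b[1]:b[3],b[0]:b[2]],(400,360 if n=='side' else 400),interpolation=cv2.INTER_CUBIC) for b in bs]))
# tray overlay
def tray(c,yaw):
    a=np.radians(yaw);R=np.array([[np.cos(a),-np.sin(a)],[np.sin(a),np.cos(a)]])
    L=[]
    def seg(pts):
        p=np.array(pts,float); p[:,:2]=p[:,:2]@R.T+c; L.append(p)
    seg([(-86,-86,16),(-86,86,16),(86,86,16),(86,-86,16),(-86,-86,16)])
    seg([(86,-86,30),(86,86,30)]);seg([(0,-84,14),(0,84,14)]);seg([(0,0,14),(-84,0,14)])
    seg([(-86,-86,0),(-86,86,0),(86,86,0),(86,-86,0),(-86,-86,0)])
    return L
outs=[]
for n in("top","side"):
    im=cv2.resize(cv2.imread(f"pics/{n}1.png"),None,fx=3,fy=3,interpolation=cv2.INTER_CUBIC)
    for c,y in(((519,317),7.8),((563,-284.5),3.6)):
        for l in tray(c,y): cv2.polylines(im,[np.round((proj(n,l)+.5)*3).astype(int)],False,(255,0,255),1)
        p=(proj(n,[*c,0])[0]*3).astype(int); q=im[p[1]-200:p[1]+200,p[0]-200:p[0]+200]
        outs.append(cv2.resize(q,(400,300)))
cv2.imwrite("pics/trays.png",np.vstack([np.hstack(outs[:2]),np.hstack(outs[2:])]))
```

```text
(no output)
```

View pics/top1c.png

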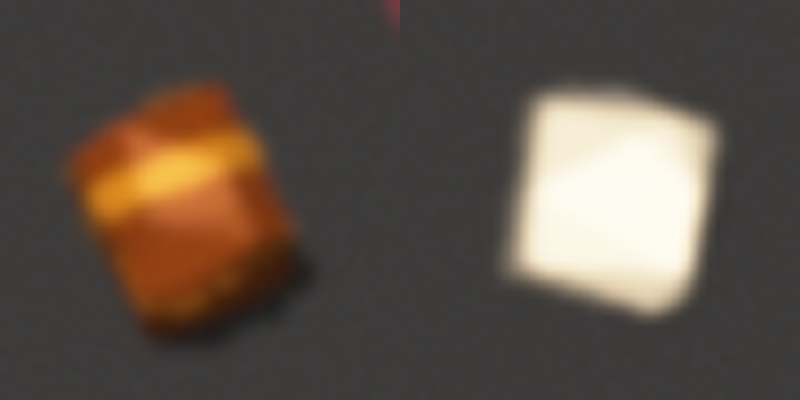

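View pics/side1c.png

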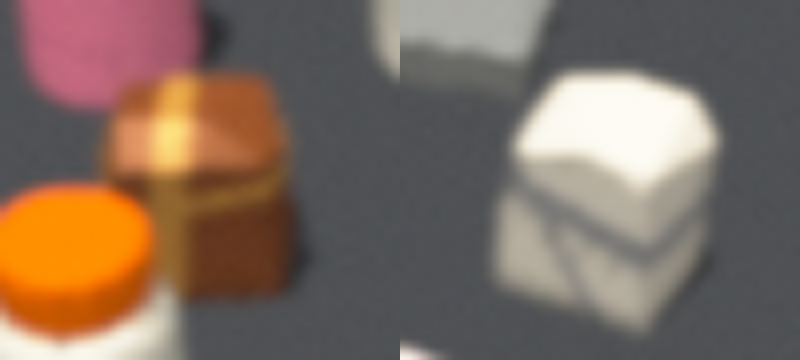

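View pics/trays.png

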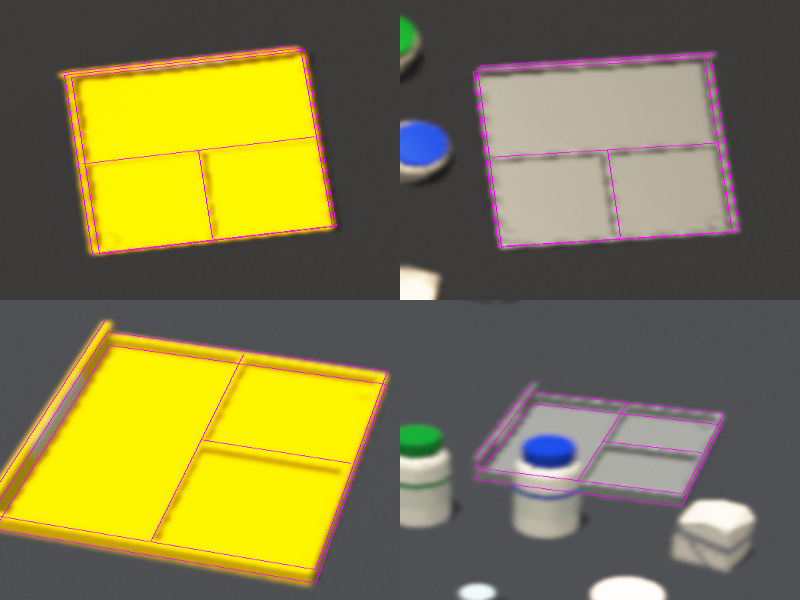

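Run:
```python
from h import *
s=400/45
for nm,x0,y0,pts in [("rust",290,175,[(75,165),(150,340),(225,90),(297,240)]),("white",352,295,[(130,95),(108,275),(318,125),(290,300)])]:
    px=np.array(pts)/s+[x0,y0]-.5
    for z in(27,50):
        w=onz('top',px,z)[:,:2]; a=[np.degrees(np.arctan2(*(w[i]-w[i+1])[::-1])) for i in(0,2)]
        m=np.radians(np.mean(a)); nrm=np.array([-np.sin(m),np.cos(m)])
        print(nm,z,w.round(1).tolist(),np.round(a,1),"width",((w[0]+w[1]-w[2]-w[3])/2@nrm).round(1),"ctr",w.mean(0).round(1))
c=[("orange",246,194)]
# side: check projections
im=cv2.imread("pics/side1.png")
def rock(cx,cy,yaw):
    a=np.radians(yaw);R=np.array([[np.cos(a),-np.sin(a)],[np.sin(a),np.cos(a)]])
    q=np.array([(-27,-20),(27,-20),(27,20),(-27,20),(-27,-20)])@R.T+[cx,cy]
    return [np.c_[q,np.full(5,z)] for z in(0,55)]
outs=[]
for n in("top","side"):
  im=cv2.resize(cv2.imread(f"pics/{n}1.png"),None,fx=6,fy=6,interpolation=cv2.INTER_CUBIC)
  for r in((665.5,1.5,23.5),(432,-132,-8)):
    for l in rock(*r): cv2.polylines(im,[np.round((proj(n,l)+.5)*6).astype(int)],False,(255,0,255),1)
  for x,y,h,rr in((661.1,110.5,97,19.5),(559.8,-139.2,97,19.5),(450.8,12.9,55,24)):
    t=np.linspace(0,6.283,40)
    for z,q in((h,rr),(0,25 if h>60 else 23.5)): cv2.polylines(im,[np.round((proj(n,np.c_[x+q*np.cos(t),y+q*np.sin(t),0*t+z])+.5)*6).astype(int)],False,(255,0,255),1)
  for x,y in((665.5,1.5),(432,-132),(661.1,110.5),(559.8,-139.2),(450.8,12.9)):
    p=(proj(n,[x,y,30])[0]*6).astype(int); outs.append(im[p[1]-150:p[1]+150,p[0]-130:p[0]+130])
cv2.imwrite("pics/ov.png",cv2.resize(np.vstack([np.hstack(outs[:5]),np.hstack(outs[5:])]),(800,370)))
```

```text
rust 27 [[697.4, 26.0], [653.8, 8.6], [715.5, -10.9], [677.9, -27.5]] [21.8 23.9] width 41.8 ctr [686.1  -1. ]
rust 50 [[692.1, 25.8], [649.3, 8.7], [709.9, -10.4], [672.9, -26.8]] [21.8 23.9] width 41.0 ctr [681.1  -0.7]
white 27 [[453.2, -113.7], [410.8, -107.2], [445.1, -158.2], [404.0, -150.1]] [ -8.8 -11.1] width 44.3 ctr [ 428.3 -132.3]
white 50 [[452.2, -111.4], [410.6, -105.0], [444.3, -155.1], [403.9, -147.2]] [ -8.8 -11.1] width 43.6 ctr [ 427.7 -129.7]
```

View pics/ov.png

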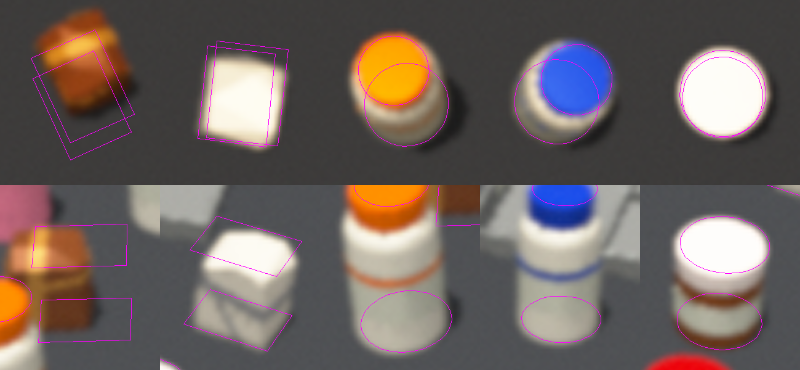

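```bash
cat >> h.py <<'E'
def rock(cx,cy,yaw):
    a=np.radians(yaw);R=np.array([[np.cos(a),-np.sin(a)],[np.sin(a),np.cos(a)]])
    q=np.array([(-27,-20),(27,-20),(27,20),(-27,20),(-27,-20)])@R.T+[cx,cy]
    return [np.c_[q,np.full(5,z)] for z in(0,55)]
def wrap(a): return (a+180)%360-180
def plan(x,y,z,psi):
    """grasp xy/ TCP z / tool-y heading psi -> current and needed shifts in tool axes (units)"""
    s=monitor.read_state(); R=s['tool_rot']; p=s['tcp_pos']
    cur=np.degrees(np.arctan2(R[1,1],R[0,1])); d=wrap(psi-cur)
    sh=R.T@(np.array([x,y,z])-p)/30
    # tool x points down: a +turn about tool x turns heading negative
    print('t',round(s['t'],2),'tcp',p.round(1),'psi',cur.round(2),'w',round(s['gripper_width'],3),'F',s['contact_force'].round(1),'q',s['joint_pos'].round(1))
    print('shift units x,y,z',sh.round(3),'turn units',round(-d/5,3))
E
python3 - <<'E'
from h import *
outs=[]
for n in("top","side"):
  im=cv2.resize(cv2.imread(f"pics/{n}1.png"),None,fx=8,fy=8,interpolation=cv2.INTER_CUBIC)
  for r in((682.5,-1,23),(429,-131,-10)):
    for l in rock(*r): cv2.polylines(im,[np.round((proj(n,l)+.5)*8).astype(int)],False,(255,0,255),1)
    p=(proj(n,[*r[:2],30])[0]*8).astype(int); outs.append(im[p[1]-150:p[1]+150,p[0]-200:p[0]+200])
cv2.imwrite("pics/ov2.png",np.vstack([np.hstack(outs[:2]),np.hstack(outs[2:])]))
plan(661,110.5,200,-75)
E
```

```text
t 0.7 tcp [ 181.9 -545.5  231.3] psi -71.56 w 0.998 F [-0.9  0.   0.6] q [-75.8  17.6  86.3   0.   76.1  -4.2]
shift units x,y,z [  1.044 -15.692 -22.068] turn units 0.688
```

View pics/ov2.png

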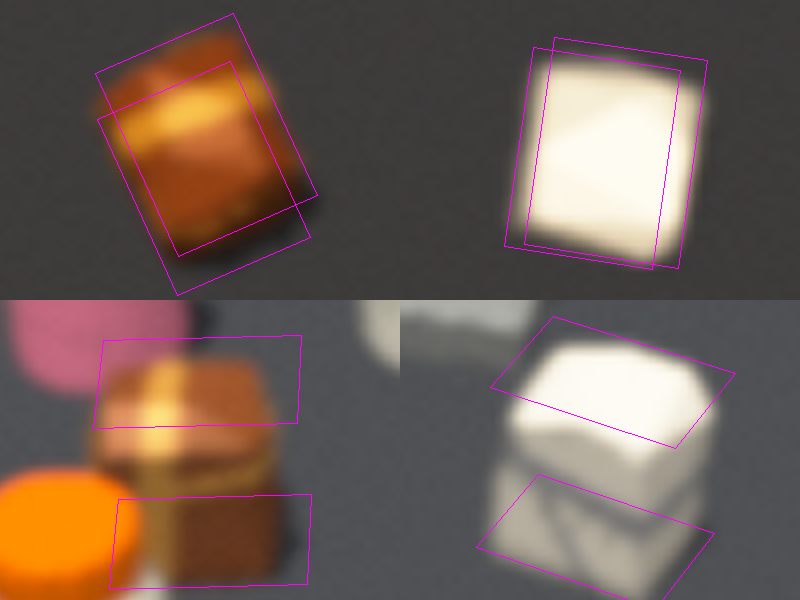

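send_rows:
  series: [0,-0.35,-0.5,0.1,0,-0.7,-1,0.1,0,-0.7,-1,0.1,0,-0.7,-1,0.1,0,-0.7,-1,0.1,0,-0.7,-1,0.1,0,-0.7,-1,0.1,0,-0.7,-1,0,0,-0.7,-1,0,0,-0.7,-1,0,0,-0.7,-1,0,0,-0.7,-1,0,0,-0.7,-1,0,0,-0.7,-1,0,0,-0.7,-1,0,0,-0.7,-1,0,0,-0.7,-1,0,0,-0.7,-1,0,0,-0.7,-1,0,0,-0.7,-1,0]
  claw: 0
  grip_force: 40

```text
t: 2.37
tcp_pos: [636.4, 7.6, 231.4]
tool_rot: [[0.0, 0.258, -0.966], [-0.0, -0.966, -0.258], [-1.0, 0.0, -0.0]]
contact_force: [0.8, -1.6, -0.6]
gripper_width: 0.997
```

```bash
python3 -c "
from h import *
plan(661,110.5,180,-75)"
```

```text
t 2.37 tcp [636.4   7.6 231.4] psi -75.05 w 0.997 F [ 0.8 -1.6 -0.6] q [-3.1 22.5 78.6 -0.  78.9 71.9]
shift units x,y,z [ 1.712 -3.104 -1.678] turn units -0.009
```

send_rows:
  series: [0.2,-0.8,-0.5,0,0.3,-0.8,-0.5,0,0.3,-0.8,-0.4,0,0.4,-0.5,-0.2,0,0.4,-0.2,-0.1,0,0.1,0,0,0,0,0,0,0,0,0,0,0]

```text
t: 3.03
tcp_pos: [660.3, 107.4, 180.1]
tool_rot: [[-0.001, 0.257, -0.966], [-0.001, -0.966, -0.257], [-1.0, 0.001, 0.001]]
contact_force: [-0.2, -0.5, 0.8]
gripper_width: 1.001
```

Run:
```python
from h import *
plan(661,110.5,35,-75)
o=[]
for n in("top","side"):
    im=eyes.camera(n); o.append(cv2.resize(im,(400,300)))
cv2.imwrite("pics/a1.png",np.hstack(o))
```

```text
t 3.03 tcp [660.3 107.4 180.1] psi -75.12 w 1.001 F [-0.2 -0.5  0.8] q [ 5.6 27.2 78.2 -0.  74.6 80.8]
shift units x,y,z [ 4.836 -0.098 -0.055] turn units -0.024
```

View pics/a1.png

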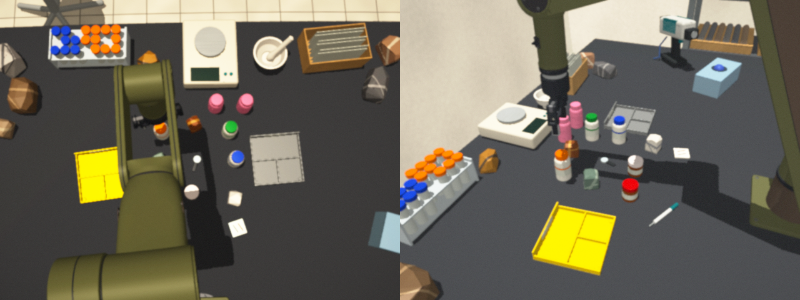

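send_rows:
  series: [0.3,-0.1,-0.05,0,0.6,0,0,0,0.7,0,0,0,0.7,0,0,0,0.7,0,0,0,0.7,0,0,0,0.6,0,0,0,0.4,0,0,0,0.13,0,0,0,0,0,0,0,0,0,0,0]

```text
t: 4.05
tcp_pos: [662.1, 112.1, 36.0]
tool_rot: [[0.001, 0.257, -0.966], [0.0, -0.966, -0.257], [-1.0, 0.0, -0.001]]
contact_force: [-0.7, -0.9, 0.3]
gripper_width: 1.001
```

send_rows:
  series: [0,0,0,0,0,0,0,0,0,0,0,0,0,0,0,0,0,0,0,0,0,0,0,0,0,0,0,0,0,0,0,0]
  claw: 1
  grip_force: 40

```text
t: 4.72
tcp_pos: [662.4, 112.2, 36.8]
tool_rot: [[0.002, 0.258, -0.966], [0.0, -0.966, -0.258], [-1.0, 0.0, -0.002]]
contact_force: [-0.6, -1.1, 6.0]
gripper_width: 0.572
```

Run:
```python
from h import *
plan(560.6,323,160,-82)
im=eyes.camera("side"); cv2.imwrite("pics/a2.png",cv2.resize(im[130:430,150:450],(600,600)))
```

```text
t 4.72 tcp [662.4 112.2  36.8] psi -75.06 w 0.572 F [-0.6 -1.1  6. ] q [ 6.  35.2 86.6 -0.  58.1 81.1]
shift units x,y,z [-4.113 -7.662  1.456] turn units 1.388
```

View pics/a2.png

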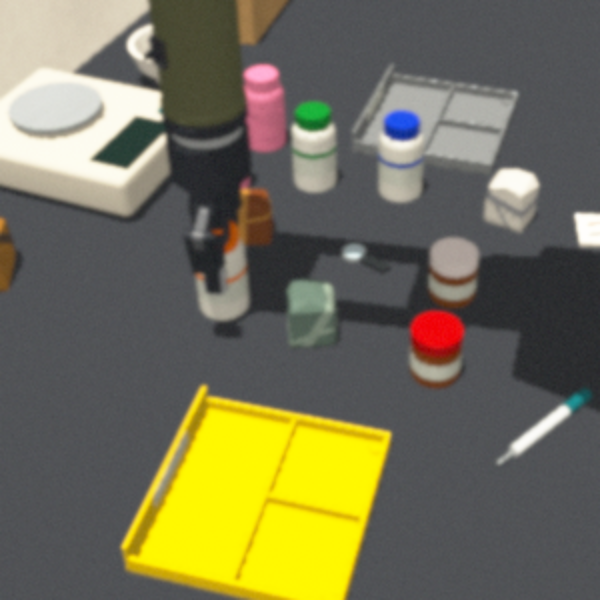

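send_rows:
  series: [-0.15,0,0,0,-0.4,0,0,0,-0.6,0,0,0,-0.7,0,0,0,-0.7,0,0,0,-0.6,-0.1,0,0,-0.5,-0.3,0.1,0,-0.3,-0.5,0.1,0,-0.15,-0.7,0.1,0,0,-0.8,0.15,0,0,-0.8,0.15,0,0,-0.8,0.15,0,0,-0.8,0.15,0,0,-0.8,0.15,0,0,-0.7,0.15,0,0,-0.6,0.15,0,0,-0.4,0.1,0,0,-0.2,0,0.3,0,0,0,0.5,0,0,0,0.5]

```text
t: 6.43
tcp_pos: [560.2, 319.2, 158.2]
tool_rot: [[-0.001, 0.146, -0.989], [-0.0, -0.989, -0.146], [-1.0, 0.0, 0.001]]
contact_force: [-0.3, -0.5, -1.5]
gripper_width: 0.566
```

Run:
```python
from h import *
plan(560.6,323,50,-82)
im=eyes.camera("side"); cv2.imwrite("pics/a3.png",cv2.resize(im[130:430,50:450],(800,600)))
```

```text
t 6.43 tcp [560.2 319.2 158.2] psi -81.6 w 0.566 F [-0.3 -0.5 -1.5] q [ 25.9  26.4  83.1  -0.   70.6 107.5]
shift units x,y,z [ 3.607 -0.125 -0.034] turn units 0.081
```

View pics/a3.png

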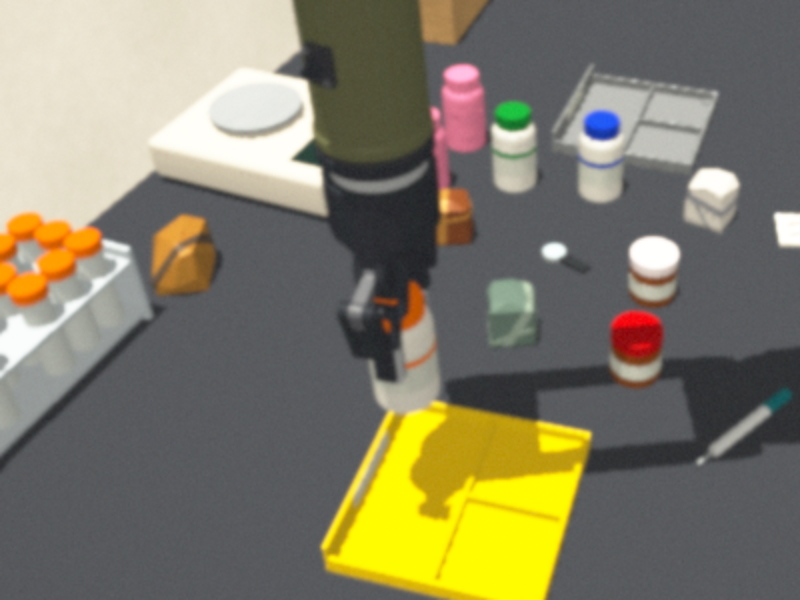

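send_rows:
  series: [0.15,-0.1,0,0,0.35,0,0,0,0.55,0,0,0,0.6,0,0,0,0.6,0,0,0,0.55,0,0,0,0.4,0,0,0,0.25,0,0,0,0.15,0,0,0,0.1,0,0,0,0,0,0,0,0,0,0,0]

```text
t: 7.48
tcp_pos: [561.5, 321.5, 48.0]
tool_rot: [[0.001, 0.147, -0.989], [0.0, -0.989, -0.147], [-1.0, -0.0, -0.001]]
contact_force: [-0.0, 0.1, -2.3]
gripper_width: 0.567
```

Run:
```python
from h import *
plan(560.6,323,41,-82)
```

```text
t 7.48 tcp [561.5 321.5  48. ] psi -81.56 w 0.567 F [-0.   0.1 -2.3] q [ 26.1  33.   89.4  -0.   57.5 107.6]
shift units x,y,z [ 0.233 -0.052  0.021] turn units 0.088
```

send_rows:
  series: [0.06,0,0,0,0.06,0,0,0,0.05,0,0,0,0.04,0,0,0,0.03,0,0,0,0,0,0,0,0,0,0,0]

```text
t: 8.07
tcp_pos: [561.0, 321.3, 40.8]
tool_rot: [[0.0, 0.147, -0.989], [0.0, -0.989, -0.147], [-1.0, -0.0, -0.0]]
contact_force: [-1.3, -0.3, 4.2]
gripper_width: 0.579
```

send_rows:
  series: [0,0,0,0,0,0,0,0,0,0,0,0,0,0,0,0,0,0,0,0]
  claw: 0

```text
t: 8.48
tcp_pos: [561.0, 321.3, 40.1]
tool_rot: [[-0.0, 0.147, -0.989], [-0.0, -0.989, -0.147], [-1.0, 0.0, 0.0]]
contact_force: [-0.7, 0.8, 0.3]
gripper_width: 1.0
```

send_rows:
  series: [-0.2,0,0,0,-0.5,0,0,0,-0.8,0,0,0,-0.9,0,0,0,-0.9,0,0,0,-0.6,0,0,0,-0.3,0,0,0]

```text
t: 9.07
tcp_pos: [562.5, 322.1, 170.0]
tool_rot: [[0.005, 0.147, -0.989], [0.003, -0.989, -0.147], [-1.0, -0.002, -0.005]]
contact_force: [1.1, 0.3, 0.4]
gripper_width: 0.999
```

Run:
```python
from h import *
plan(559.8,-139.2,180,-82)
im=eyes.camera("side"); cv2.imwrite("pics/a4.png",cv2.resize(im[130:430,50:450],(800,600)))
```

```text
t 9.07 tcp [562.5 322.1 170. ] psi -81.56 w 0.999 F [1.1 0.3 0.4] q [ 26.1  25.9  82.1   0.   71.7 107.6]
shift units x,y,z [-0.372 15.197  2.345] turn units 0.088
```

View pics/a4.png

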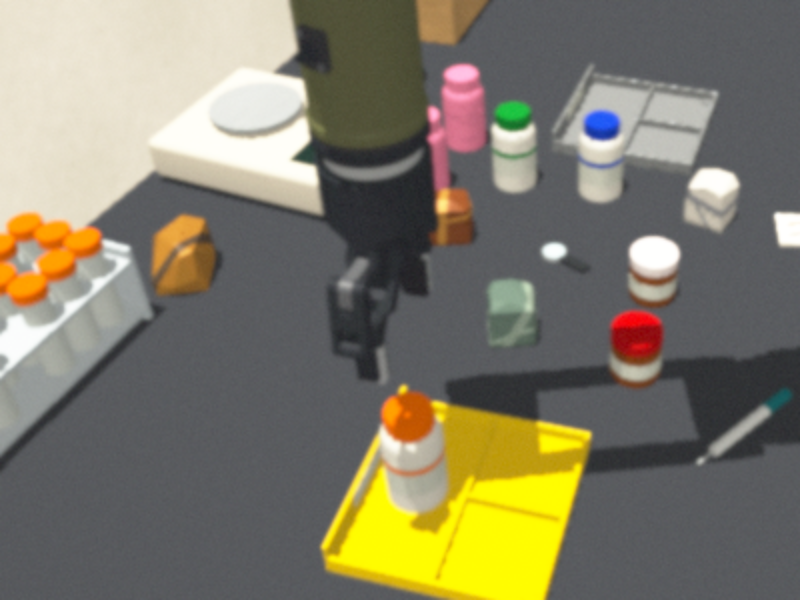

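send_rows:
  series: [-0.2,0.3,0,0,-0.2,0.7,0.1,0,0,1,0.16,0,0,1,0.16,0,0,1,0.16,0,0,1,0.16,0,0,1,0.16,0,0,1,0.16,0,0,1,0.16,0,0,1,0.16,0,0,1,0.16,0,0,1,0.16,0,0,1,0.16,0,0,1,0.16,0,0,1,0.16,0,0,0.7,0.1,0,0,0.4,0.06,0,0,0.1,0,0,0,0,0,0,0,0,0,0]

```text
t: 10.78
tcp_pos: [557.9, -139.1, 177.6]
tool_rot: [[-0.001, 0.147, -0.989], [0.001, -0.989, -0.147], [-1.0, -0.001, 0.001]]
contact_force: [0.3, 0.2, -0.9]
gripper_width: 0.997
```

Run:
```python
from h import *
plan(559.8,-139.2,35,-82)
```

```text
t 10.78 tcp [ 557.9 -139.1  177.6] psi -81.56 w 0.997 F [ 0.3  0.2 -0.9] q [-18.2  20.2  90.6   0.   69.3  63.3]
shift units x,y,z [ 4.752  0.02  -0.07 ] turn units 0.088
```

send_rows:
  series: [0.3,0,-0.05,0,0.6,0,0,0,0.7,0,0,0,0.7,0,0,0,0.7,0,0,0,0.7,0,0,0,0.6,0,0,0,0.35,0,0,0,0.1,0,0,0,0,0,0,0,0,0,0,0]

```text
t: 11.7
tcp_pos: [560.5, -139.5, 36.2]
tool_rot: [[0.001, 0.147, -0.989], [-0.0, -0.989, -0.147], [-1.0, 0.0, -0.001]]
contact_force: [0.4, 0.9, 0.2]
gripper_width: 1.003
```

send_rows:
  series: [0,0,0,0,0,0,0,0,0,0,0,0,0,0,0,0,0,0,0,0,0,0,0,0,0,0,0,0,0,0,0,0]
  claw: 1

```text
t: 12.37
tcp_pos: [560.6, -140.0, 36.9]
tool_rot: [[0.002, 0.147, -0.989], [-0.0, -0.989, -0.147], [-1.0, 0.001, -0.002]]
contact_force: [-0.8, 0.9, 5.8]
gripper_width: 0.566
```

Run:
```python
from h import *
plan(605,-282,160,-86)
```

```text
t 12.37 tcp [ 560.6 -140.    36.9] psi -81.58 w 0.566 F [-0.8  0.9  5.8] q [-18.2  29.6  99.2   0.   51.1  63.3]
shift units x,y,z [-4.098  4.902 -0.777] turn units 0.885
```

send_rows:
  series: [-0.15,0,0,0,-0.4,0,0,0,-0.6,0,0,0,-0.7,0,0,0,-0.7,0,0,0,-0.6,0.1,0,0,-0.5,0.3,-0.1,0,-0.3,0.5,-0.1,0,-0.15,0.7,-0.1,0,0,0.8,-0.15,0,0,0.8,-0.1,0,0,0.7,-0.1,0,0,0.5,-0.1,0,0,0.3,-0.03,0,0,0.2,0,0.2,0,0,0,0.4,0,0,0,0.28,0,0,0,0]

```text
t: 13.87
tcp_pos: [604.1, -280.9, 158.4]
tool_rot: [[-0.001, 0.07, -0.998], [0.001, -0.998, -0.07], [-1.0, -0.001, 0.001]]
contact_force: [0.3, 0.5, -1.7]
gripper_width: 0.57
```

Run:
```python
from h import *
plan(605,-282,48,-86)
im=eyes.camera("side"); cv2.imwrite("pics/a5.png",cv2.resize(im[50:350,150:550],(800,600)))
```

```text
t 13.87 tcp [ 604.1 -280.9  158.4] psi -86.01 w 0.57 F [ 0.3  0.5 -1.7] q [-28.6  28.   80.1   0.   71.9  57.4]
shift units x,y,z [ 3.681  0.043 -0.032] turn units -0.001
```

View pics/a5.png

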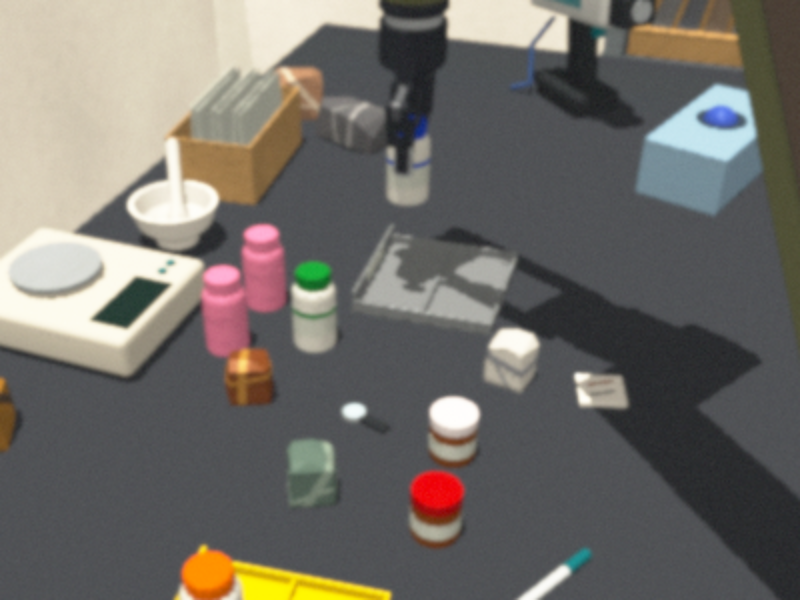

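The blue bottle is held upright over the grey tray. I'm lowering it.

send_rows:
  series: [0.15,0,0,0,0.35,0,0,0,0.55,0,0,0,0.6,0,0,0,0.6,0,0,0,0.55,0,0,0,0.4,0,0,0,0.25,0,0,0,0.15,0,0,0,0.1,0,0,0,0,0,0,0]

```text
t: 14.83
tcp_pos: [604.7, -281.8, 47.5]
tool_rot: [[-0.0, 0.071, -0.998], [0.0, -0.998, -0.071], [-1.0, -0.0, 0.0]]
contact_force: [-0.4, 0.0, -2.2]
gripper_width: 0.572
```

send_rows:
  series: [0.06,0,0,0,0.06,0,0,0,0.05,0,0,0,0.04,0,0,0,0.03,0,0,0,0,0,0,0,0,0,0,0]

```text
t: 15.42
tcp_pos: [604.7, -281.9, 41.0]
tool_rot: [[0.0, 0.07, -0.998], [-0.0, -0.998, -0.07], [-1.0, 0.0, -0.0]]
contact_force: [-0.1, 0.6, 2.5]
gripper_width: 0.571
```

send_rows:
  series: [0,0,0,0,0,0,0,0,0,0,0,0,0,0,0,0,0,0,0,0]
  claw: 0

```text
t: 15.83
tcp_pos: [604.7, -281.8, 40.5]
tool_rot: [[0.0, 0.07, -0.998], [-0.0, -0.998, -0.07], [-1.0, 0.0, -0.0]]
contact_force: [-0.7, -0.4, -0.4]
gripper_width: 0.999
```

send_rows:
  series: [-0.2,0,0,0,-0.5,0,0,0,-0.8,0,0,0,-0.9,0,0,0,-0.9,0,0,0,-0.6,0,0,0,-0.3,0,0,0]

```text
t: 16.42
tcp_pos: [606.2, -282.7, 170.5]
tool_rot: [[0.005, 0.07, -0.998], [-0.003, -0.998, -0.07], [-1.0, 0.003, -0.005]]
contact_force: [0.3, 1.1, -0.1]
gripper_width: 0.999
```

Run:
```python
from h import *
plan(429,-131,140,-100)
im=eyes.camera("side"); cv2.imwrite("pics/a6.png",cv2.resize(im[50:350,150:550],(800,600)))
```

```text
t 16.42 tcp [ 606.2 -282.7  170.5] psi -85.96 w 0.999 F [ 0.3  1.1 -0.1] q [-28.6  27.4  79.3   0.   73.   57.3]
shift units x,y,z [ 0.971 -5.463  5.541] turn units 2.808
```

View pics/a6.png

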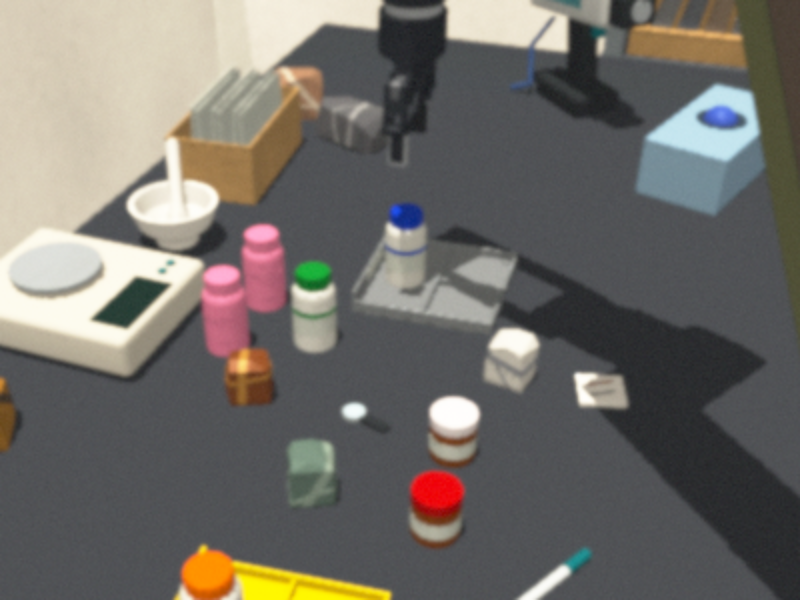

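send_rows:
  series: [0,-0.3,0.3,0,0,-0.6,0.6,0,0,-0.8,0.8,0,0,-0.8,0.8,0,0,-0.8,0.8,0,0,-0.8,0.8,0,0,-0.7,0.7,0,0.2,-0.4,0.5,0,0.3,-0.2,0.2,0,0.3,0,0,0.4,0.1,0,0,0.7,0,0,0,0.7,0,0,0,0.6,0,0,0,0.4,0,0,0,0]

```text
t: 17.72
tcp_pos: [427.7, -131.4, 138.6]
tool_rot: [[-0.002, -0.174, -0.985], [0.001, -0.985, 0.174], [-1.0, -0.0, 0.002]]
contact_force: [-0.2, 0.2, 0.3]
gripper_width: 0.997
```

Run:
```python
from h import *
plan(429,-131,18,-100)
```

```text
t 17.72 tcp [ 427.7 -131.4  138.6] psi -100.01 w 0.997 F [-0.2  0.2  0.3] q [-22.5  13.3 108.3   0.   58.5  77.5]
shift units x,y,z [ 4.018 -0.02  -0.049] turn units -0.001
```

send_rows:
  series: [0.3,0,-0.05,0,0.6,0,0,0,0.7,0,0,0,0.7,0,0,0,0.7,0,0,0,0.5,0,0,0,0.35,0,0,0,0.2,0,0,0,0.03,0,0,0,0,0,0,0,0,0,0,0]

```text
t: 18.63
tcp_pos: [430.4, -132.2, 17.3]
tool_rot: [[0.001, -0.173, -0.985], [-0.0, -0.985, 0.173], [-1.0, 0.0, -0.001]]
contact_force: [-0.6, -0.4, 0.1]
gripper_width: 0.999
```

send_rows:
  series: [0,0,0,0,0,0,0,0,0,0,0,0,0,0,0,0,0,0,0,0,0,0,0,0,0,0,0,0,0,0,0,0]
  claw: 1
  grip_force: 50

```text
t: 19.3
tcp_pos: [430.5, -132.2, 17.7]
tool_rot: [[0.001, -0.173, -0.985], [-0.0, -0.985, 0.173], [-1.0, 0.0, -0.001]]
contact_force: [-1.0, 0.2, 5.7]
gripper_width: 0.46
```

Run:
```python
from h import *
a=np.radians(3.6);R=np.array([[np.cos(a),-np.sin(a)],[np.sin(a),np.cos(a)]])
for p in((-42,44),(-42,-44)): print(R@p+[563,-284.5])
a=np.radians(7.8);R=np.array([[np.cos(a),-np.sin(a)],[np.sin(a),np.cos(a)]])
for p in((-42,44),(-42,-44)): print('Y',R@p+[519,317])
plan(518.3,-243.2,130,-86.4)
im=eyes.camera("side"); cv2.imwrite("pics/a7.png",cv2.resize(im[130:330,290:556],(798,600)))
```

```text
[ 518.32009455 -243.22402577]
[ 523.84566027 -331.05037787]
Y [471.41710551 354.89285094]
Y [483.36007589 267.70704098]
t 19.3 tcp [ 430.5 -132.2   17.7] psi -99.97 w 0.46 F [-1.   0.2  5.7] q [-22.5  24.5 116.1   0.   39.3  77.5]
shift units x,y,z [-3.737  3.138 -3.527] turn units -2.713
```

View pics/a7.png

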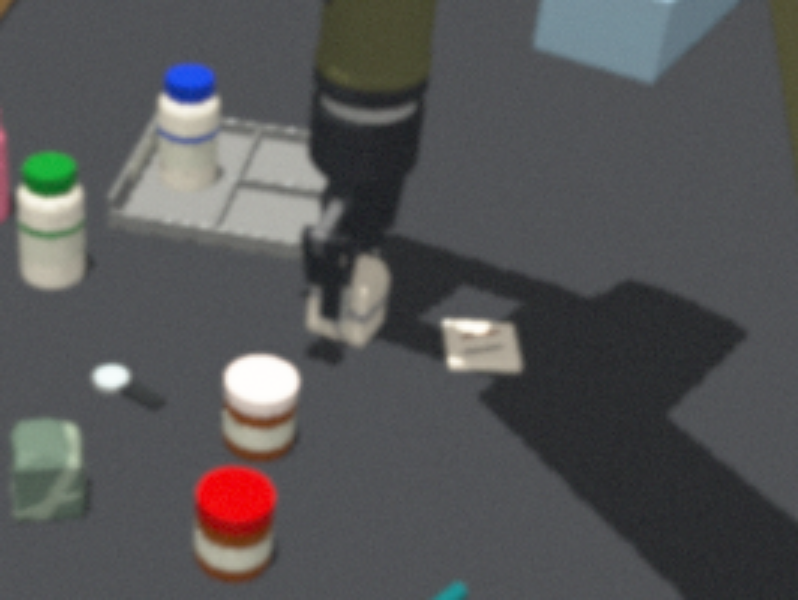

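send_rows:
  series: [-0.15,0,0,0,-0.4,0,0,0,-0.6,0,0,0,-0.7,0,0,0,-0.7,0,0,0,-0.6,0.1,-0.1,0,-0.4,0.3,-0.3,0,-0.2,0.5,-0.5,0,0,0.6,-0.7,0,0,0.6,-0.7,0,0,0.5,-0.6,0,0,0.35,-0.4,0,0,0.2,-0.2,-0.3,0,0,0,-0.6,0,0,0,-0.7,0,0,0,-0.6,0,0,0,-0.4,0,0,0,-0.11,0,0,0,0]

```text
t: 20.93
tcp_pos: [516.7, -243.1, 129.3]
tool_rot: [[-0.001, 0.062, -0.998], [0.0, -0.998, -0.062], [-1.0, -0.001, 0.001]]
contact_force: [0.8, 0.5, -2.0]
gripper_width: 0.463
```

Run:
```python
from h import *
plan(518.3,-243.2,28,-86.4)
im=eyes.camera("side"); cv2.imwrite("pics/a8.png",cv2.resize(im[80:280,270:536],(798,600)))
```

```text
t 20.93 tcp [ 516.7 -243.1  129.3] psi -86.44 w 0.463 F [ 0.8  0.5 -2. ] q [-29.4  22.7  94.6  -0.   62.8  57. ]
shift units x,y,z [ 3.377  0.009 -0.057] turn units -0.007
```

View pics/a8.png

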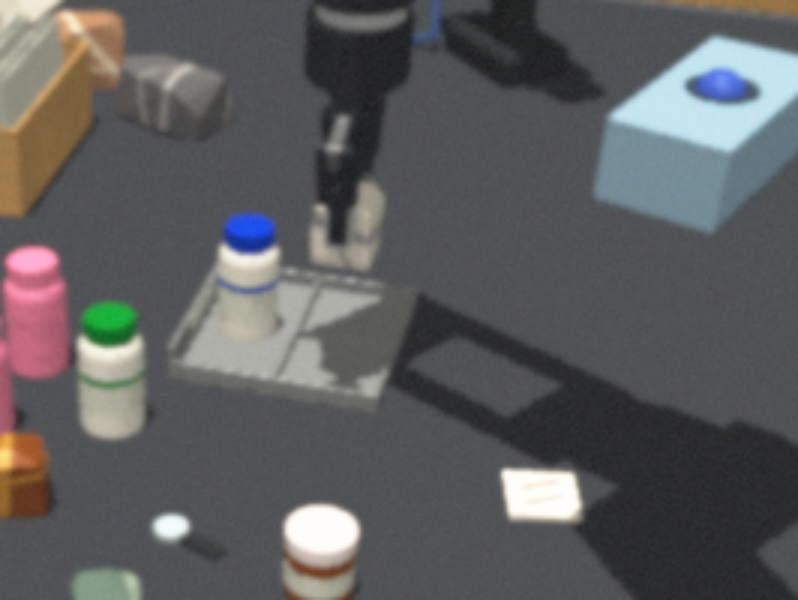

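send_rows:
  series: [0.15,0,-0.05,0,0.35,0,0,0,0.5,0,0,0,0.55,0,0,0,0.55,0,0,0,0.5,0,0,0,0.35,0,0,0,0.2,0,0,0,0.15,0,0,0,0.07,0,0,0,0,0,0,0]

```text
t: 21.9
tcp_pos: [518.8, -243.3, 28.4]
tool_rot: [[-0.0, 0.063, -0.998], [-0.0, -0.998, -0.063], [-1.0, 0.0, 0.0]]
contact_force: [-1.0, 0.8, -2.3]
gripper_width: 0.46
```

send_rows:
  series: [0.06,0,0,0,0.06,0,0,0,0.05,0,0,0,0.04,0,0,0,0,0,0,0,0,0,0,0]

```text
t: 22.4
tcp_pos: [518.6, -243.2, 22.3]
tool_rot: [[0.0, 0.063, -0.998], [-0.0, -0.998, -0.063], [-1.0, 0.0, -0.0]]
contact_force: [-0.1, -0.6, -2.0]
gripper_width: 0.463
```

send_rows:
  series: [0.03,0,0,0,0.03,0,0,0,0.02,0,0,0,0,0,0,0,0,0,0,0]

```text
t: 22.82
tcp_pos: [518.8, -243.3, 21.7]
tool_rot: [[0.001, 0.063, -0.998], [-0.001, -0.998, -0.063], [-1.0, 0.001, -0.001]]
contact_force: [-3.3, 1.2, 11.8]
gripper_width: 0.461
```

send_rows:
  series: [0,0,0,0,0,0,0,0,0,0,0,0,0,0,0,0]
  claw: 0.25

```text
t: 23.15
tcp_pos: [518.7, -243.3, 19.7]
tool_rot: [[0.0, 0.063, -0.998], [-0.0, -0.998, -0.063], [-1.0, 0.0, -0.0]]
contact_force: [0.4, -0.6, -0.4]
gripper_width: 0.747
```

send_rows:
  series: [-0.15,0,0,0,-0.4,0,0,0,-0.8,0,0,0,-0.9,0,0,0,-0.9,0,0,0,-0.8,0,0,0,-0.6,0,0,0,-0.3,0,0,0]

```text
t: 23.82
tcp_pos: [520.0, -243.9, 168.3]
tool_rot: [[0.004, 0.063, -0.998], [-0.002, -0.998, -0.063], [-1.0, 0.003, -0.004]]
contact_force: [0.2, 0.3, -0.2]
gripper_width: 0.75
```

Run:
```python
from h import *
plan(682.5,-1,170,-67)
im=eyes.camera("side"); cv2.imwrite("pics/a9.png",cv2.resize(im[80:280,270:536],(798,600)))
```

```text
t 23.82 tcp [ 520.  -243.9  168.3] psi -86.41 w 0.75 F [ 0.2  0.3 -0.2] q [-29.3  20.5  91.7   0.   67.6  57.1]
shift units x,y,z [-0.052 -7.743 -5.914] turn units -3.882
```

View pics/a9.png

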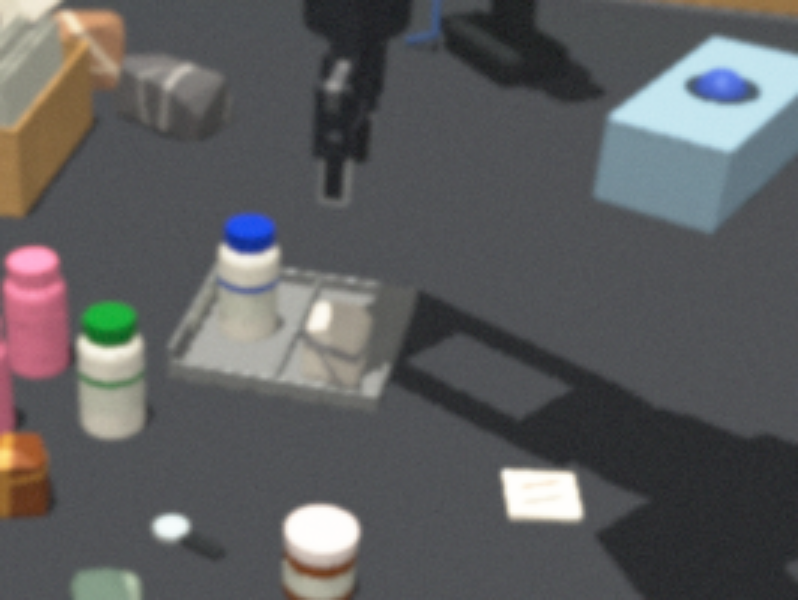

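send_rows:
  series: [0,-0.4,-0.3,0,0,-0.7,-0.53,-0.2,0,-0.9,-0.7,0,0,-0.9,-0.7,0,0,-0.9,-0.7,0,0,-0.9,-0.7,0,0,-0.9,-0.7,0,0,-0.8,-0.6,0,0,-0.7,-0.5,0,0,-0.4,-0.3,0,0,-0.2,-0.1,-0.6,0,0,0,-0.8,0,0,0,-0.8,0,0,0,-0.8,0,0,0,-0.5,0,0,0,-0.18,0,0,0,0]
  claw: 0.15

```text
t: 25.28
tcp_pos: [674.4, 0.1, 164.3]
tool_rot: [[-0.002, 0.39, -0.921], [-0.0, -0.921, -0.39], [-1.0, -0.001, 0.002]]
contact_force: [-1.1, 0.3, -0.0]
gripper_width: 0.845
```

Run:
```python
from h import *
plan(682.5,-1,17,-67)
im=eyes.camera("side"); cv2.imwrite("pics/b1.png",cv2.resize(im[130:330,180:446],(798,600)))
```

```text
t 25.28 tcp [6.744e+02 1.000e-01 1.643e+02] psi -67.06 w 0.845 F [-1.1  0.3 -0. ] q [-3.6 28.3 78.6 -0.  73.2 63.5]
shift units x,y,z [ 4.911  0.142 -0.241] turn units -0.011
```

View pics/b1.png

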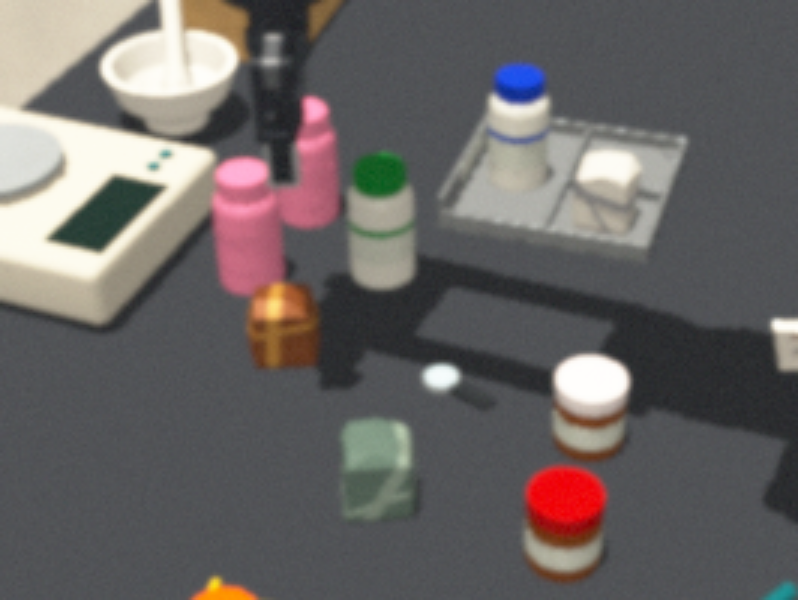

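Run:
```python
from h import *
w=onz('side',[(263.3,249.3),(286,250.5)],0);print(w, np.linalg.norm(w[0]-w[1]),np.degrees(np.arctan2(*(w[0]-w[1])[1::-1])))
w=(w[0]+w[1])/2; print(w+20*np.array([np.sin(np.radians(23)),-np.cos(np.radians(23)),0]))
```

```text
[[7.07260093e+02 1.91310279e+01 1.13686838e-13]
 [6.58788869e+02 5.01087927e+00 0.00000000e+00]] 50.48602012587879 16.24136535538367
[ 6.90839104e+02 -6.33914348e+00  5.68434189e-14]
```

send_rows:
  series: [0.3,0.15,-0.2,0,0.6,0.1,-0.12,0,0.7,0,0,0,0.7,0,0,0,0.7,0,0,0,0.7,0,0,0,0.6,0,0,0,0.35,0,0,0,0.2,0,0,0,0.08,0,0,0,0,0,0,0,0,0,0,0]

```text
t: 26.33
tcp_pos: [687.8, -2.6, 18.3]
tool_rot: [[0.002, 0.39, -0.921], [-0.0, -0.921, -0.39], [-1.0, 0.001, -0.002]]
contact_force: [0.3, 0.3, 0.9]
gripper_width: 0.851
```

send_rows:
  series: [0,0,0,0,0,0,0,0,0,0,0,0,0,0,0,0,0,0,0,0,0,0,0,0,0,0,0,0,0,0,0,0]
  claw: 1

```text
t: 27.0
tcp_pos: [687.7, -2.4, 18.7]
tool_rot: [[0.002, 0.391, -0.921], [0.0, -0.921, -0.391], [-1.0, 0.001, -0.002]]
contact_force: [-0.7, 0.3, 5.4]
gripper_width: 0.456
```

Run:
```python
from h import *
plan(483.4,267.7,150,-82.2)
plan(471.4,354.9,150,-82.2)
im=eyes.camera("side"); cv2.imwrite("pics/b2.png",cv2.resize(im[130:330,180:446],(798,600)))
```

```text
t 27.0 tcp [687.7  -2.4  18.7] psi -67.01 w 0.456 F [-0.7  0.3  5.4] q [-3.7 37.4 85.1  0.  57.4 63.3]
shift units x,y,z [ -4.39  -10.944   2.744] turn units 3.038
t 27.0 tcp [687.7  -2.4  18.7] psi -67.01 w 0.456 F [-0.7  0.3  5.4] q [-3.7 37.4 85.1  0.  57.4 63.3]
shift units x,y,z [ -4.39  -13.776   1.977] turn units 3.038
```

View pics/b2.png

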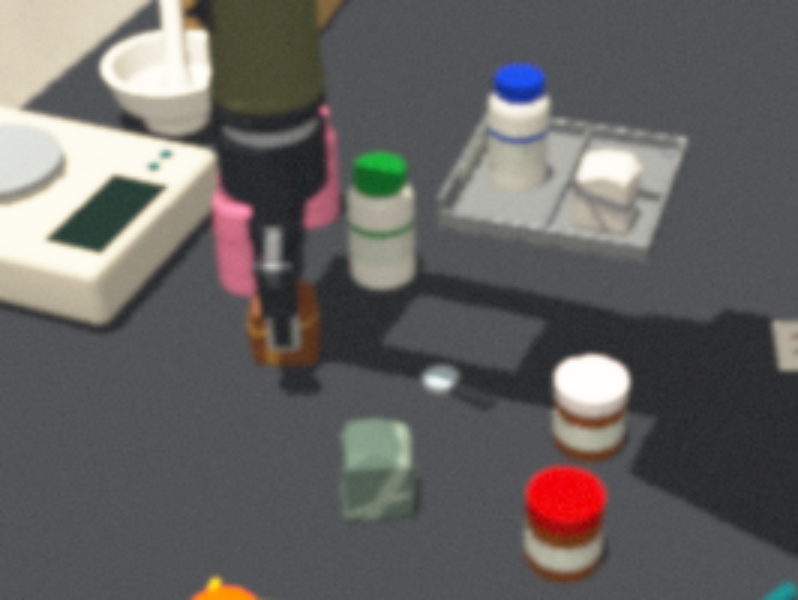

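send_rows:
  series: [-0.15,0,0,0,-0.4,0,0,0,-0.6,0,0,0,-0.8,0,0,0,-0.8,0,0,0,-0.8,0,0,0,-0.5,-0.2,0,0,-0.25,-0.4,0.1,0,-0.1,-0.7,0.1,0,0,-0.9,0.15,0,0,-1,0.15,0,0,-1,0.15,0,0,-1,0.15,0,0,-1,0.15,0,0,-1,0.15,0,0,-1,0.15,0,0,-1,0.15,0,0,-1,0.15,0,0,-1,0.15,0,0,-0.9,0.15,0]

```text
t: 28.72
tcp_pos: [491.1, 311.1, 148.8]
tool_rot: [[-0.002, 0.391, -0.92], [-0.001, -0.92, -0.391], [-1.0, -0.0, 0.003]]
contact_force: [-0.3, -0.5, -3.6]
gripper_width: 0.461
```

send_rows:
  series: [0,-0.8,0.12,0,0,-0.5,0.1,0,0,-0.3,0.05,0.3,0,0,0,0.6,0,0,0,0.7,0,0,0,0.7,0,0,0,0.5,0,0,0,0.24,0,0,0,0]

```text
t: 29.47
tcp_pos: [466.6, 350.7, 148.9]
tool_rot: [[-0.002, 0.136, -0.991], [-0.001, -0.991, -0.136], [-1.0, 0.001, 0.002]]
contact_force: [0.1, 0.5, -3.2]
gripper_width: 0.461
```

Run:
```python
from h import *
plan(471.4,354.9,29,-82.2)
im=eyes.camera("side"); cv2.imwrite("pics/b3.png",cv2.resize(im[180:450,150:510],(800,600)))
```

```text
t 29.47 tcp [466.6 350.7 148.9] psi -82.2 w 0.461 F [ 0.1  0.5 -3.2] q [ 32.8  22.5  91.6   0.   66.  115. ]
shift units x,y,z [ 3.997 -0.12  -0.186] turn units 0.001
```

View pics/b3.png

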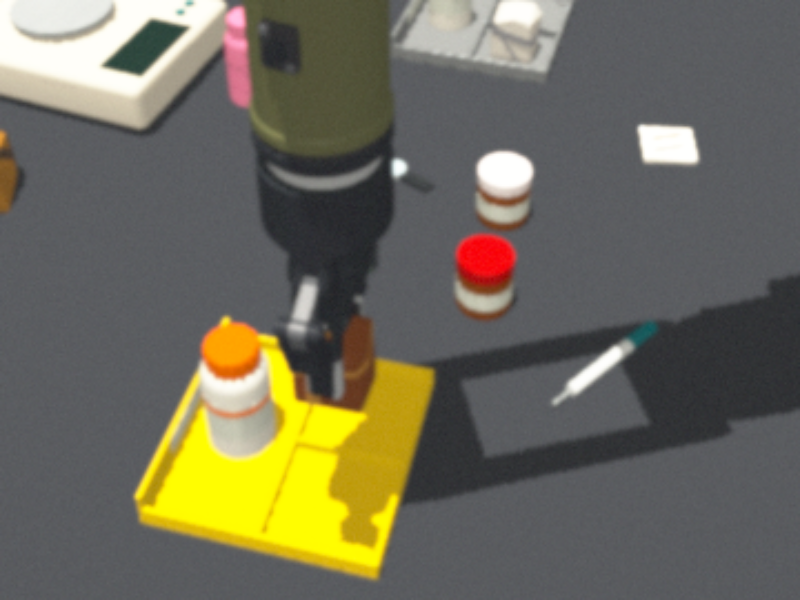

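send_rows:
  series: [0.2,-0.1,-0.1,0,0.4,0,-0.05,0,0.6,0,0,0,0.65,0,0,0,0.65,0,0,0,0.55,0,0,0,0.4,0,0,0,0.25,0,0,0,0.17,0,0,0,0.1,0,0,0,0,0,0,0]

```text
t: 30.43
tcp_pos: [471.9, 354.6, 30.0]
tool_rot: [[-0.0, 0.136, -0.991], [-0.0, -0.991, -0.136], [-1.0, 0.0, 0.0]]
contact_force: [0.5, -0.7, -2.6]
gripper_width: 0.456
```

send_rows:
  series: [0.06,0,0,0,0.06,0,0,0,0.05,0,0,0,0.04,0,0,0,0,0,0,0,0,0,0,0]

```text
t: 30.93
tcp_pos: [471.9, 354.6, 24.1]
tool_rot: [[0.0, 0.136, -0.991], [0.0, -0.991, -0.136], [-1.0, -0.0, -0.0]]
contact_force: [0.7, 1.0, -1.9]
gripper_width: 0.459
```

send_rows:
  series: [0.03,0,0,0,0.03,0,0,0,0.02,0,0,0,0,0,0,0,0,0,0,0]

```text
t: 31.35
tcp_pos: [472.0, 354.7, 22.7]
tool_rot: [[0.001, 0.136, -0.991], [0.0, -0.991, -0.136], [-1.0, -0.0, -0.001]]
contact_force: [-1.1, -1.1, 4.9]
gripper_width: 0.459
```

send_rows:
  series: [0,0,0,0,0,0,0,0,0,0,0,0,0,0,0,0]
  claw: 0.25

```text
t: 31.68
tcp_pos: [472.1, 354.7, 21.6]
tool_rot: [[0.0, 0.135, -0.991], [0.0, -0.991, -0.135], [-1.0, -0.0, -0.0]]
contact_force: [-0.2, -0.2, 0.5]
gripper_width: 0.747
```

send_rows:
  series: [-0.15,0,0,0,-0.4,0,0,0,-0.8,0,0,0,-0.9,0,0,0,-0.9,0,0,0,-0.8,0,0,0,-0.6,0,0,0,-0.3,0,0,0]

```text
t: 32.35
tcp_pos: [473.2, 355.4, 170.3]
tool_rot: [[0.004, 0.136, -0.991], [0.003, -0.991, -0.136], [-1.0, -0.002, -0.004]]
contact_force: [1.4, 0.1, 0.4]
gripper_width: 0.751
```

Run:
```python
from h import *
plan(450.8,12.9,140,-82.2)
im=eyes.camera("side"); cv2.imwrite("pics/b4.png",cv2.resize(im[180:450,150:510],(800,600)))
```

```text
t 32.35 tcp [473.2 355.4 170.3] psi -82.21 w 0.751 F [1.4 0.1 0.4] q [ 32.8  21.7  89.4  -0.   68.7 115. ]
shift units x,y,z [ 0.978 11.212  2.291] turn units -0.002
```

View pics/b4.png

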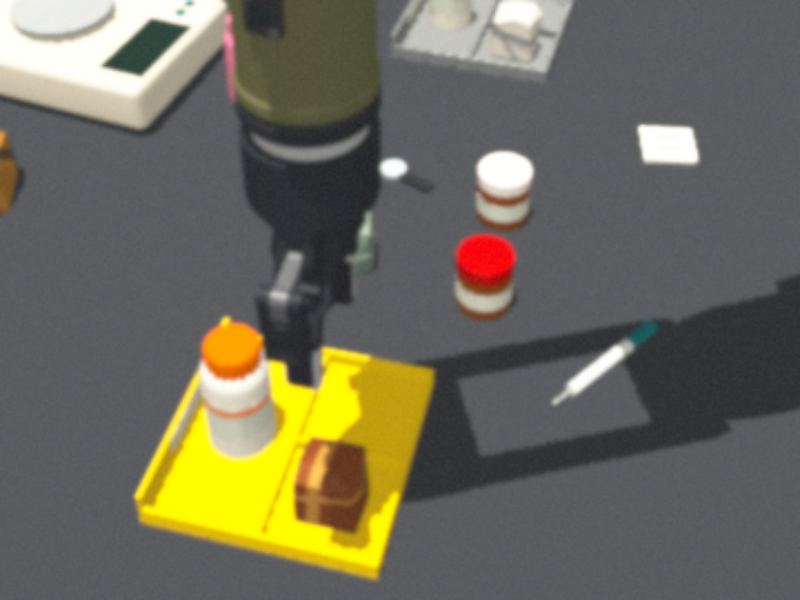

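send_rows:
  series: [0,0.4,0.08,0,0,0.7,0.15,0,0,1,0.2,0,0,1,0.2,0,0,1,0.2,0,0,1,0.2,0,0,1,0.2,0,0,1,0.2,0,0,1,0.2,0,0,1,0.2,0,0,0.9,0.2,0,0.1,0.7,0.16,0,0.3,0.4,0.1,0,0.3,0.1,0,0,0.2,0,0,0,0.07,0,0,0,0,0,0,0,0,0,0,0]
  claw: 0

```text
t: 33.9
tcp_pos: [449.1, 13.2, 137.6]
tool_rot: [[-0.001, 0.137, -0.991], [0.0, -0.991, -0.137], [-1.0, -0.0, 0.001]]
contact_force: [0.3, 0.2, -0.5]
gripper_width: 1.001
```

Run:
```python
from h import *
plan(450.8,12.9,20,-82.2)
```

```text
t 33.9 tcp [449.1  13.2 137.6] psi -82.14 w 1.001 F [ 0.3  0.2 -0.5] q [ -3.7  13.5 108.2   0.   58.3  78.4]
shift units x,y,z [ 3.92   0.018 -0.057] turn units 0.011
```

send_rows:
  series: [0.3,0,-0.05,0,0.6,0,0,0,0.7,0,0,0,0.7,0,0,0,0.7,0,0,0,0.5,0,0,0,0.3,0,0,0,0.15,0,0,0,0.03,0,0,0,0,0,0,0,0,0,0,0]

```text
t: 34.82
tcp_pos: [451.5, 12.7, 19.1]
tool_rot: [[0.001, 0.136, -0.991], [-0.0, -0.991, -0.136], [-1.0, 0.0, -0.001]]
contact_force: [-0.1, 0.1, 0.6]
gripper_width: 1.003
```

send_rows:
  series: [0,0,0,0,0,0,0,0,0,0,0,0,0,0,0,0,0,0,0,0,0,0,0,0,0,0,0,0,0,0,0,0]
  claw: 1
  grip_force: 40

```text
t: 35.48
tcp_pos: [451.2, 12.5, 19.3]
tool_rot: [[0.001, 0.135, -0.991], [-0.0, -0.991, -0.135], [-1.0, 0.0, -0.001]]
contact_force: [-0.9, 0.7, 4.4]
gripper_width: 0.548
```

Run:
```python
from h import *
plan(483.4,267.7,150,-82.2)
im=eyes.camera("side"); cv2.imwrite("pics/b5.png",cv2.resize(im[180:450,150:510],(800,600)))
```

```text
t 35.48 tcp [451.2  12.5  19.3] psi -82.22 w 0.548 F [-0.9  0.7  4.4] q [ -3.8  24.4 115.9   0.   39.6  78.4]
shift units x,y,z [-4.355 -8.281 -2.22 ] turn units -0.004
```

View pics/b5.png

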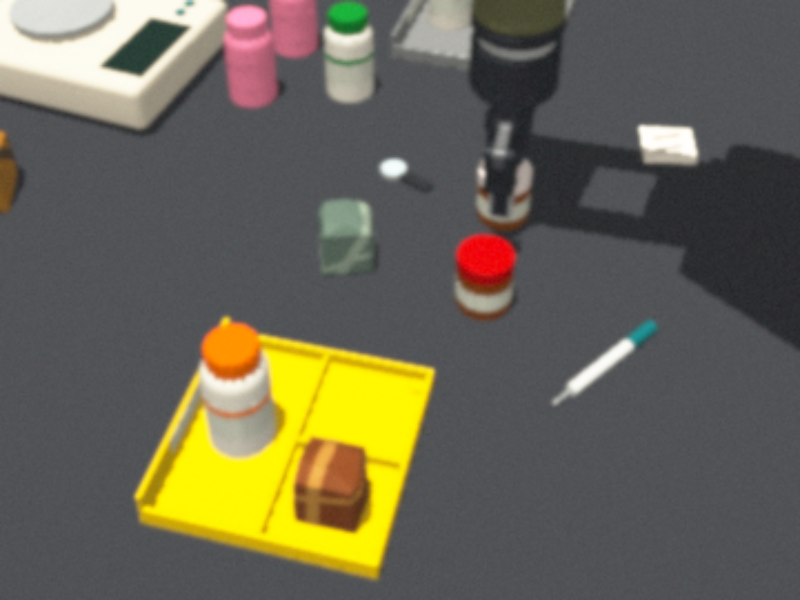

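send_rows:
  series: [-0.15,0,0,0,-0.4,0,0,0,-0.6,0,0,0,-0.8,0,0,0,-0.8,0,0,0,-0.8,0,0,0,-0.5,-0.2,-0.05,0,-0.25,-0.5,-0.1,0,-0.05,-0.8,-0.2,0,0,-0.9,-0.25,0,0,-1,-0.27,0,0,-1,-0.27,0,0,-1,-0.27,0,0,-0.9,-0.25,0,0,-0.8,-0.23,0,0,-0.6,-0.18,0,0,-0.4,-0.1,0,0,-0.18,-0.05,0,0,0,0,0,0,0,0,0]

```text
t: 37.2
tcp_pos: [482.6, 266.9, 148.9]
tool_rot: [[-0.001, 0.136, -0.991], [-0.001, -0.991, -0.136], [-1.0, 0.001, 0.001]]
contact_force: [0.1, 0.5, -0.5]
gripper_width: 0.549
```

Run:
```python
from h import *
plan(483.4,267.7,30,-82.2)
im=eyes.camera("side"); cv2.imwrite("pics/b6.png",cv2.resize(im[180:450,150:510],(800,600)))
```

```text
t 37.2 tcp [482.6 266.9 148.9] psi -82.2 w 0.549 F [ 0.1  0.5 -0.5] q [ 24.6  20.1  95.6  -0.   64.4 106.8]
shift units x,y,z [ 3.965 -0.027 -0.033] turn units 0.0
```

View pics/b6.png

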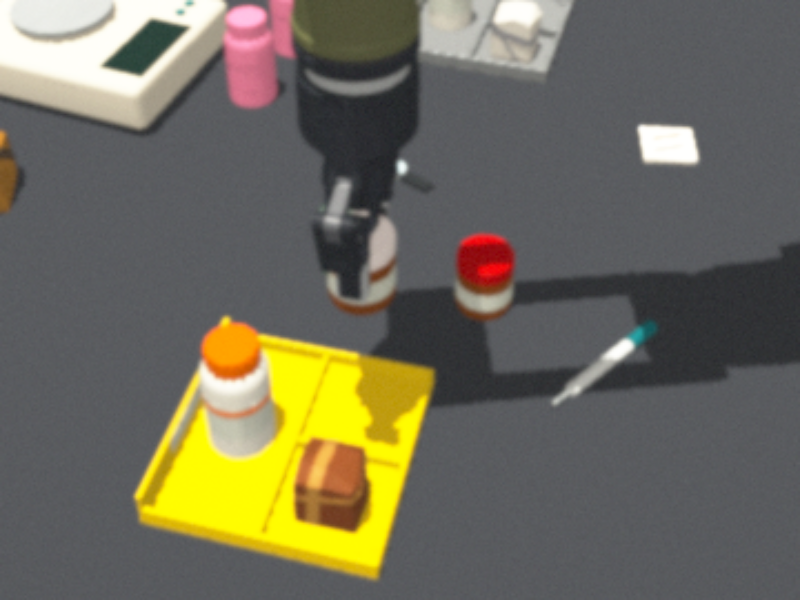

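send_rows:
  series: [0.2,0,0,0,0.4,0,0,0,0.6,0,0,0,0.65,0,0,0,0.65,0,0,0,0.55,0,0,0,0.4,0,0,0,0.25,0,0,0,0.15,0,0,0,0.1,0,0,0,0,0,0,0]

```text
t: 38.17
tcp_pos: [483.2, 267.4, 30.4]
tool_rot: [[-0.0, 0.135, -0.991], [-0.0, -0.991, -0.135], [-1.0, 0.0, 0.0]]
contact_force: [0.5, 0.2, -1.0]
gripper_width: 0.55
```

send_rows:
  series: [0.06,0,0,0,0.05,0,0,0,0.05,0,0,0,0.04,0,0,0,0.02,0,0,0,0,0,0,0,0,0,0,0]

```text
t: 38.75
tcp_pos: [483.1, 267.7, 24.1]
tool_rot: [[0.0, 0.136, -0.991], [0.0, -0.991, -0.136], [-1.0, -0.0, -0.0]]
contact_force: [0.0, 0.7, -0.8]
gripper_width: 0.552
```

send_rows:
  series: [0.03,0,0,0,0.03,0,0,0,0.01,0,0,0,0,0,0,0,0,0,0,0]

```text
t: 39.17
tcp_pos: [483.3, 267.9, 23.3]
tool_rot: [[0.001, 0.136, -0.991], [0.001, -0.991, -0.136], [-1.0, -0.0, -0.001]]
contact_force: [-2.7, -1.6, 11.2]
gripper_width: 0.551
```

send_rows:
  series: [0,0,0,0,0,0,0,0,0,0,0,0,0,0,0,0]
  claw: 0.25

```text
t: 39.5
tcp_pos: [483.1, 267.7, 21.7]
tool_rot: [[-0.0, 0.135, -0.991], [-0.0, -0.991, -0.135], [-1.0, 0.0, 0.0]]
contact_force: [0.8, -0.2, 0.2]
gripper_width: 0.754
```

send_rows:
  series: [-0.15,0,0,0,-0.4,0,0,0,-0.8,0,0,0,-0.9,0,0,0,-0.9,0,0,0,-0.8,0,0,0,-0.6,0,0,0,-0.3,0,0,0,0,0.4,0,0,0,0.8,0,0,0,1,0,0,0,1,0,0,0,1,0,0,0,1,0,0,0,1,0,0,0,0.8,0,0,0,0.4,0,0,0,0,0,0]

```text
t: 41.0
tcp_pos: [512.6, 45.0, 166.1]
tool_rot: [[-0.002, 0.132, -0.991], [-0.001, -0.991, -0.132], [-1.0, 0.0, 0.003]]
contact_force: [-0.9, 0.3, 0.7]
gripper_width: 0.75
```

Run:
```python
from h import *
for n in("top","side"):
    im=eyes.camera(n); cv2.imwrite(f"pics/c_{n}.png",im)
```

```text
(no output)
```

View pics/c_top.png

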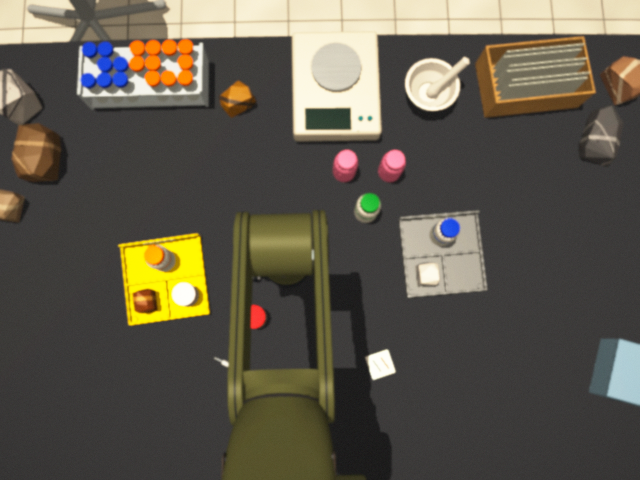

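View pics/c_side.png

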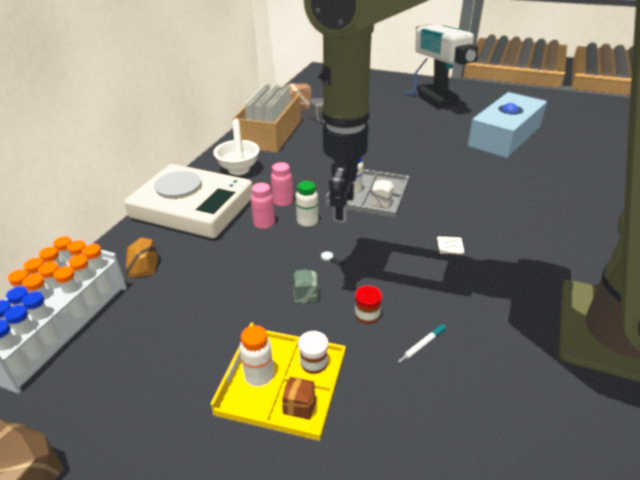

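Everything looks placed. Before handing in, I'll check positions in the tray frames and enlarge both trays to check for tilt.

Run:
```python
from h import *
top=cv2.imread("pics/c_top.png"); H,S,V=cv2.split(cv2.cvtColor(top,cv2.COLOR_BGR2HSV))
T={'Y':((519,317),7.8),'G':((563,-284.5),3.6)}
def cen(m,b):
    x0,y0,x1,y1=b; k,l,st,ce=cv2.connectedComponentsWithStats(m[y0:y1,x0:x1].astype(np.uint8)); i=1+np.argmax(st[1:,4]); return ce[i]+[x0,y0],st[i]
for nm,m,b,z,t in[("orange",(H<18)&(S>180)&(V>120),(140,238,180,268),101,'Y'),("jar",(S<80)&(V>170),(165,278,200,310),59,'Y'),("rust",(H<16)&(V>30),(130,285,160,315),40,'Y'),("blue",(H>105)&(S>130),(430,212,470,245),101,'G'),("rockw",(V>190),(412,258,442,288),45,'G')]:
    c,st=cen(m,b); w=onz('top',c,z)[0]; (o,a)=T[t]; a=np.radians(a); d=w[:2]-o
    print(nm,c.round(1),st[2:],w.round(1),"tray xy",np.round([np.cos(a)*d[0]+np.sin(a)*d[1],-np.sin(a)*d[0]+np.cos(a)*d[1]],1))
a=cv2.imread("pics/side1.png").astype(int);b=cv2.imread("pics/c_side.png").astype(int)
for nm,(x0,y0,x1,y1) in{'green':(293,178,322,228),'dark':(288,268,322,304),'red':(352,286,384,322)}.items(): print(nm,'diff',np.abs(a-b)[y0:y1,x0:x1].mean().round(1))
s=b.astype(np.uint8)
cv2.imwrite("pics/c_z.png",np.hstack([cv2.resize(s[310:440,205:355],(400,347)),cv2.resize(top[205:305,395:495],(347,347))]))
```

```text
orange [160. 258.] [12 17 40] [552.3 305.1 101. ] tray xy [ 31.4 -16.3]
jar [183.4 293.7] [ 24  23 436] [482.5 265.6  59. ] tray xy [-43.2 -45.9]
rust [145.3 305.3] [ 21  14 231] [460.9 349.1  40. ] tray xy [-53.2  39.7]
blue [449.7 227.7] [ 19  18 272] [ 603.4 -281.6  101. ] tray xy [40.5  0.3]
rockw [427.5 272. ] [ 30  29 632] [ 519.2 -243.3   45. ] tray xy [-41.1  43.8]
green diff 4.1
dark diff 3.8
red diff 4.6
```

View pics/c_z.png

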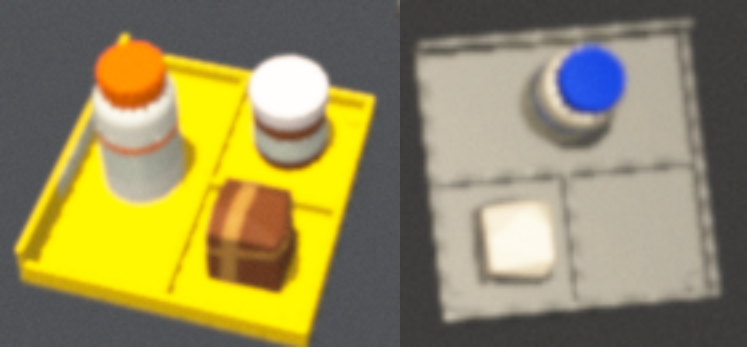

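Run:
```python
from h import *
top=cv2.imread("pics/c_top.png"); H,S,V=cv2.split(cv2.cvtColor(top,cv2.COLOR_BGR2HSV))
o=np.array((519,317));a=np.radians(7.8)
def tr(w): d=w[:2]-o; return np.round([np.cos(a)*d[0]+np.sin(a)*d[1],-np.sin(a)*d[0]+np.cos(a)*d[1]],1)
for nm,m,b,z in(("orange",(H<20)&(S>200)&(V>180),(140,235,180,275),101),("rust",(V<190),(130,283,160,315),35)):
    x0,y0,x1,y1=b; k,l,st,ce=cv2.connectedComponentsWithStats(m[y0:y1,x0:x1].astype(np.uint8)); i=1+np.argmax(st[1:,4]); bb=st[i]; c=np.array([x0+bb[0]+bb[2]/2-.5,y0+bb[1]+bb[3]/2-.5])
    print(nm,bb,c,tr(onz('top',c,z)[0]))
sd=cv2.imread("pics/c_side.png")
t=np.linspace(0,6.283,40); outs=[]
for n,im,p0 in(("side",sd,(205,310)),("top",top,(115,225))):
    im=cv2.resize(im,None,fx=5,fy=5,interpolation=cv2.INTER_CUBIC)
    for z,r in((101,19.5),(4,25)): cv2.polylines(im,[np.round((proj(n,np.c_[560.8+r*np.cos(t),321.4+r*np.sin(t),0*t+z])+.5)*5).astype(int)],False,(255,0,255),1)
    for l in rock(472,354.6,7.8): l[:,2]+=4; cv2.polylines(im,[np.round((proj(n,l)+.5)*5).astype(int)],False,(255,0,255),1)
    outs.append(im[p0[1]*5:p0[1]*5+600,p0[0]*5:p0[0]*5+400 if n=='top' else p0[0]*5+600][:, -400 if n=='top' else 0:])
cv2.imwrite("pics/c_o.png",cv2.resize(np.hstack(outs),(800,480)))
print(monitor.read_state()['t'])
```

```text
orange [ 9  9 15 21 58] [156. 254.] [40.7 -9.4]
rust [  3   6  27  25 426] [146. 301.] [-44.   38.4]
41.1
```

View pics/c_o.png

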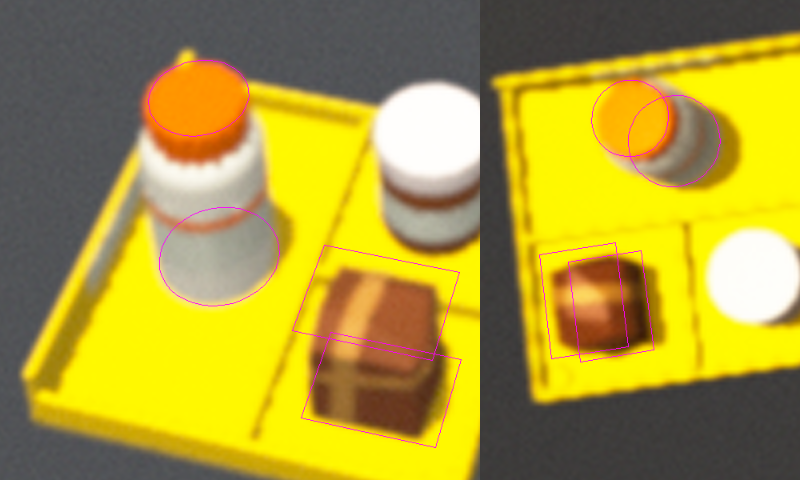

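```bash
python3 -c "
from h import *
print(ticket.close_job())"
```

```text
the job is handed in; nothing more can be done
None
```

Both kits are made up and the job was handed in at about 41 s, with the arm clear of everything.

- **Yellow tray:** the orange-capped bottle stands in the back row. The rust rock is in the left front pocket and the white-lidded jar in the right.
- **Grey tray:** the blue-capped bottle stands in the back row and the white rock is in the left front pocket.
- **Order:** each tray's bottle was in place before any short item.

**Positions:** in the last pictures, the blue bottle, jar and white rock measured within about 4 mm of the centre of their places. The rust rock's first colour mask came out partial and read 11 mm off centre (x −53, y +40). A better mask put it about 4 mm off (x −44, y +38).

**One check that didn't work:** both colour masks for the orange cap came out partial against the yellow tray, giving (31, −16) and (41, −9) mm. I dropped those numbers and overlaid an upright bottle at its release point, about (41, −1) mm, on the side and top views. The outlines matched it in both.

**Upright and left alone:** I saw no tilt on anything placed. The green-capped bottle, dark rock and red-lidded jar look unmoved in the side view.

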